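# Mount the hinge sample on the display stand

## Robot

A 6-joint arm with a two-finger parallel gripper is mounted at the origin on the work surface. World frame = base frame: x ahead of the robot, y to its left, z up, the work surface at z = 0. Lengths are in mm, angles in rad, forces in N, time in s.
With the tool pointing down it reaches from about 400 to 925 mm from the base axis. Payload 12.5 kg.
Tool frame: the origin (TCP) lies on the centre line of the jaws, within the pads' length; the fingertips stand 14 mm ahead of it and the grasp point (between the pads) lies 5 mm behind it; z points along the fingers, y is the direction in which the jaws open and shut (so a half turn about z gives the same grasp; the last joint's range is limited). The gripper opens to 95 mm and grips with 3 to 60 N. Pads are 20 mm wide; open, the fingers measure 119 mm over their backs; the gripper's body (75 mm by 180 mm) begins 59 mm behind the grasp point.
Start: joints at [1.178, 0.491, 1.559, -0, 1.092, -0.106], TCP at [176.785, 599.493, 228.661] pointing down, gripper open.
Joint ranges: [-3.1, 3.1], [-0.84, 2.19], [0.05, 2.79], [-1.13, 4.28], [0.06, 2.93], [-2.69, 2.69]. Speed limits (rad/s): [2.22, 2.22, 2.79, 3.14, 3.14, 3.14].

## Interface

Orientations are given as [roll, pitch, yaw] about the fixed x, y, z axes, in that order (R = Rz(yaw) Ry(pitch) Rx(roll)).
In Python, from cell import * gives the robot as it stands.
- The arm moves only by the tool play_rows, never from a script. Its argument "moves" is a list of rows, each a list of 7 numbers: the shift along the tool's x, y, z in m, then the turn, a rotation vector about the tool's x, y, z in rad, then the opening in per cent of the stroke, from 0 (shut) to 100 (fully open). In form: [[tx, ty, tz, ax, ay, az, claw], ...]. A call has 1 to 8 rows; each row shifts and turns the pose as measured when the row begins, along the tool's axes as they then stand; what a row does not reach is not made up. A row lasts 1/10 s, in which the tool goes at most 50 mm and 8.59 degrees, less where a joint would pass 70% of its speed; a pose out of reach is approached as far as the arm can. A call is refused whole if a number of a shift passes 0.05 or a number of a turn 0.15, either way. A call with a gripper value outside its range is refused whole. The fingers move at their own pace and stop on an object; the grip force is fixed at half the most. Time passes only in rows, so rows that do not move let the fingers close. It gives the time, the measured TCP pose, the force and the opening at its end, in the units of the state.
- state(): the state, without advancing time (a new reading comes with each control period).
- read_camera(name): name is "scene" or "top" or "wrist"; returns a dict with "img" (384x512x3 uint8, red, green, blue), "fx", "fy", "cx", "cy" (pixels), "R" (3x3) and "t" (3): a world point X has camera coordinates R X + t. Camera axes: x right, y down, z forward; pixel columns grow to the right and rows downward; lengths in mm; the calibration is good to about 2 mm. The wrist camera is an equidistant fisheye: a pixel r from the principal point sees the ray r / f radians off the axis. A picture is of the moment at which its call begins. There is no depth.
- job_done(): hands the job in, once; it reports no verdict.
The state is a dict: "t": time; "joints": joint angles; "qvel": joint speeds; "tau": joint torques, N m; "eef_pos": TCP position; "tcp_rot": TCP orientation; "ft_force": force on the tool from outside, world axes, zero at the start; "moment": the same for the moment, N m; "opening": opening from 0.0 (shut) to 1.0 (fully open).
Only numpy, scipy, OpenCV 4.12 (cv2) and the standard library are available. Lean on these libraries where they do the work, as an engineer would, in place of code of your own. Each camera call takes 0.05 s, during which the arm holds its last target.

## Task

Pull the red-headed locking pin out of its socket in the display stand and leave it in the blue pot, head up. Then set the green hinge-sample carrier down on the stand's open apron, brass hinge leading, slide its dovetail along the tapered way until it wedges tight under a firm hand push (do not ram it), and let go. Leave the other goods on the bench where they are.

Things in the scene. Friction and masses are not known exactly. Their poses are not given: they have to be found in the camera images.
- stand: Grey display stand fixed to the bench: plate 120 (x) by 260 (y) by 24 mm high, origin at the centre of its underside. Along its y, from -130 to -40 mm, the plate's top is a bare flat apron; from -40 to +130 mm two undercut rails, 14 mm high, stand on it and form the dovetail way, which is entered from the apron and narrows towards +y.
- way_mouth (a point): Middle of the mouth of the way on the plate's top (24 mm above the bench), at y = -40 mm in the stand's frame. Rail at the -x side: steel, straight, its face meets the plate at x = -27 mm and leans 30 degrees over the way. Rail at the +x side: the brass gib, same lean, its face runs inwards 1 mm in every 12 mm towards +y. The mouth is 10 mm or more wider than the carrier's nose.
- way_end (a point): Middle of the far end of the way on the plate's top, at y = +130 mm in the stand's frame. The gib is set differently each time (by up to 2.5 mm, unmeasured): the carrier wedges with its origin anywhere from y = 40 to 85 mm in the stand's frame; only feel tells where.
- pin_socket (a point): centre of the pin's hole in the apron at the level of the plate's top, 45 mm before the mouth; the hole, 14.5 mm wide, goes 24 mm down to the bench
- carrier: Hinge-sample carrier, 0.3 to 0.5 kg, loose and upright on the bench. Origin: centre of its underside. Dovetail 70 mm long (y -35 to 35), 16 mm high, widest below: left face at x = -27 mm, right face from +27 mm (tail, -y) to +21 mm (nose, +y). Green deck above, 60 (x) by 95 mm (y -40 to 55), top at z = 24 mm, with a brass hinge on y 16 to 53 mm, up to z = 32 mm.
- carrier_nose (a point): The dovetail's narrow leading end, on the underside. Home in the way, the carrier's axes agree with the stand's and its origin lies near x = 0, z = 24 mm. Oiled: it slides with under 2 N; where the faces meet, a push of 10 to 20 N along the way wedges it tight within a few mm, and it stays so when let go; over 40 N is ramming. It must be free to settle sideways as it wedges.
- carrier_grip (a point): Point on the carrier's axis, 50 mm above its underside, in the black grip block: 34 (x) by 24 (y) mm, from the deck's top at 24 mm up to 66 mm, centred over the origin. Pinch it along y; its back (at y = -12 mm) can be pushed with shut fingers, the deck reaches 28 mm behind it.
- pin: Locking pin, 150 mm long: steel shaft 12 mm in diameter, red cylindrical head 20 mm in diameter on its last 35 mm. Origin at the foot, z along the pin to the head. Starts upright in the socket, foot on the bench, and bars the way. 0.12 kg.
- pin_grip (a point): on the pin's axis in the red head, 132 mm above the foot
- pin_foot (a point): the pin's foot
- pot: Blue open pot fixed to the bench, outer radius 42 mm at the rim, 90 mm high, wall 4 mm; origin at the centre of its underside; floor about 5 mm thick
- pot_in (a point): centre of the pot's inner floor
- green_box: green carton 80 x 130 x 55 mm, bystander
- kraft_box: brown carton 80 x 140 x 75 mm, bystander
- white_box: white carton 70 x 100 x 35 mm, bystander
- screwdriver: screwdriver lying on the bench, bystander
- loose_hinge: open steel hinge 75 mm, lying flat, bystander
- tape_roll: empty tape core, 90 mm across and 48 mm high, bystander
- screw_jar: glass jar with black cap, 68 mm across and 85 mm high, bystander
Mind the look-alikes: they are no part of the job. Of the things that look like the pin, take the one that is farthest from the robot's base at the start.

How it is judged:
By the outcome, as a careful person would: the job done as asked, in the order asked, and still so for the second after the job is handed in, with the robot touching nothing.
It also fails if it takes over 67 s, if anything falls off the work surface, if the arm or the gripper's body presses on something with over 40 N, if the wrist force passes 120 N, or if a joint passes its speed limit or range.

## Working session

There is one attempt and no reset: what is moved stays moved. The work goes in short steps, Python scripts to look and compute and a tool call to move; the robot and the scene stay as the last step left them, time stands still between calls to the robot, and variables do not carry over. Pictures are saved under pics/ and viewed, and the job is handed in when it is done.

Besides the shell and the picture viewer there is one more tool, called after "Call:" in YAML: its name, and indented under it one key for each argument. play_rows: Moves the arm, as the interface text tells. Its arguments: {"type":"object","properties":{"moves":{"type":"array"}},"required":["moves"]}

```bash
ls; mkdir -p pics; python3 - <<'E'
from cell import *
import cv2
print(state())
for n in ["scene","top","wrist"]:
    c=read_camera(n); cv2.imwrite(f"pics/{n}0.png",c["img"][:,:,::-1])
    print(n,c["fx"],c["fy"],c["cx"],c["cy"],c["R"],c["t"])
E
```

```text
pics
{'t': 0.0, 'joints': array([ 1.17841053e+00,  4.91562734e-01,  1.55946382e+00, -1.85508043e-05,
        1.09172196e+00, -1.05607538e-01]), 'qvel': array([-4.12396322e-05,  1.19204997e-04,  2.89273399e-04, -3.53928572e-04,
        3.03596930e-04, -1.03678505e-03]), 'tau': array([ 1.82728993e-03, -6.12648010e+01, -2.58179176e+01,  6.93833898e-02,
        4.82627889e-02, -1.06901564e-04]), 'eef_pos': array([176.6836869 , 599.25466494, 228.05482829]), 'tcp_rot': array([-3.14044150e+00, -1.05479263e-04,  2.85482290e+00]), 'ft_force': array([-0.1544363 , -0.18778088, -0.45095583]), 'moment': array([ 0.01992378, -0.02993647,  0.05259217]), 'opening': 1.002398548414381}
scene 470.7410600910408 470.7410600910408 256.5091661168083 193.61499299661827 [[ 0.7503925   0.66098352  0.00344719]
 [ 0.50073138 -0.56504376 -0.655739  ]
 [-0.43148486  0.49378774 -0.75497979]] [-430.28132275 -173.36243244 1574.14479604]
top 446.3212952023444 446.3212952023444 254.86149341795027 190.60773405861187 [[-0.02650784 -0.99958985  0.01083825]
 [-0.99632473  0.02553473 -0.08176192]
 [ 0.08145163 -0.01296575 -0.99659296]] [  34.97501537  579.70175955 1276.57561712]
wrist 297.3186396354542 297.3186396354542 251.79085245481184 194.78419928191462 [[ 2.83698243e-01  9.58913607e-01  9.30293023e-06]
 [ 9.25199655e-01 -2.73726392e-01  2.62829720e-01]
 [ 2.52033541e-01 -7.45557227e-02 -9.64842235e-01]] [-623.93433261  -28.93820803  389.76639959]
```

View pics/scene0.png

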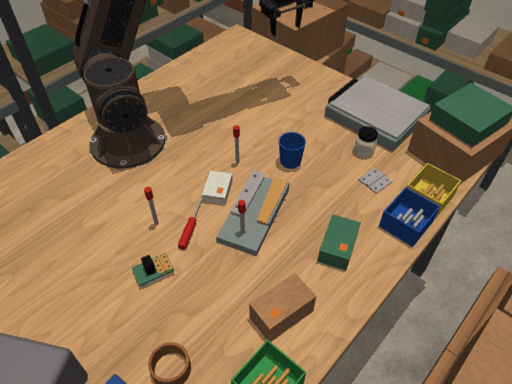

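View pics/top0.png

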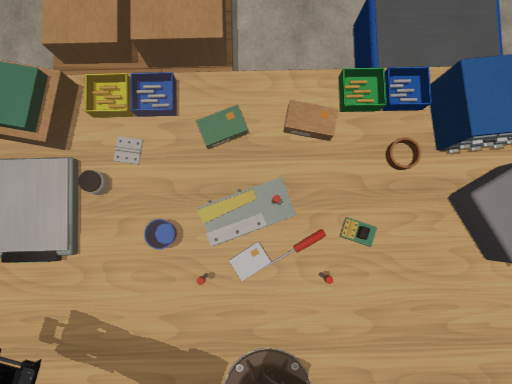

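View pics/wrist0.png

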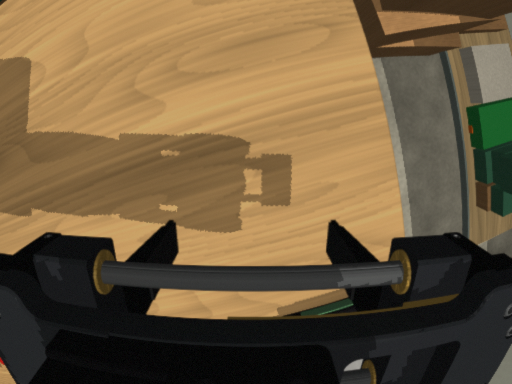

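The scene view shows the stand with a pin at (241,208), the two look-alikes at (236,130) and (149,190), the carrier at (153,268) and the pot at (291,150). In the top view the pin head is at (276,199), the carrier at (358,232) and the pot at (160,234). I'll zoom in to measure.

```bash
cat > h.py <<'E'
import numpy as np, cv2
def ray(c,u,v):
    d=np.array([(u-c["cx"])/c["fx"],(v-c["cy"])/c["fy"],1.0])
    R=np.array(c["R"]);t=np.array(c["t"]);return -R.T@t, R.T@d
def onz(c,u,v,z):
    o,d=ray(c,u,v);return (o+d*(z-o[2])/d[2])
def proj(c,X):
    p=np.array(c["R"])@np.array(X,float)+np.array(c["t"]);return np.array([c["cx"]+c["fx"]*p[0]/p[2],c["cy"]+c["fy"]*p[1]/p[2]])
def tri(c1,p1,c2,p2):
    o1,d1=ray(c1,*p1);o2,d2=ray(c2,*p2)
    s=np.linalg.lstsq(np.c_[d1,-d2],o2-o1,rcond=None)[0]
    a=o1+s[0]*d1;b=o2+s[1]*d2;return (a+b)/2,np.linalg.norm(a-b)
def crop(c,x0,y0,x1,y1,s,name):
    cv2.imwrite("pics/"+name,cv2.resize(c["img"][y0:y1,x0:x1,::-1],None,fx=s,fy=s,interpolation=cv2.INTER_CUBIC))
def blobs(c,cond,amin=8):
    n,l,st,ce=cv2.connectedComponentsWithStats(cond.astype(np.uint8))
    return [(st[i].tolist(),ce[i].round(2).tolist()) for i in range(1,n) if st[i][4]>=amin]
E
python3 - <<'E'
from cell import *
from h import *
import pickle
T=read_camera("top");S=read_camera("scene");pickle.dump((T,S),open("c0.pkl","wb"))
crop(T,190,170,310,255,6,"ts.png");crop(T,330,205,390,255,10,"tc.png")
crop(S,210,165,300,260,6,"ss.png");crop(S,125,245,185,295,10,"sc.png")
for c in (T,S):
    i=c["img"].astype(int);r,g,b=i[...,0],i[...,1],i[...,2]
    print("red",blobs(c,(r>110)&(g<60)&(b<60)));print("blue",blobs(c,(b>70)&(r<50)&(g<90)&(b>1.6*g),100))
    print("green",blobs(c,(g>1.3*r)&(g>60)&(g>b),40)); print("black",blobs(c,(r<40)&(g<40)&(b<40),40))
E
```

```text
red [([294, 230, 31, 22, 218], [310.65, 239.59])]
blue [([368, 0, 10, 67, 473], [372.52, 32.95]), ([496, 0, 6, 56, 121], [498.8, 27.34]), ([388, 67, 44, 38, 779], [408.27, 87.6])]
green [([0, 62, 38, 66, 1968], [15.65, 93.03]), ([343, 67, 44, 40, 941], [363.83, 88.17]), ([197, 106, 50, 39, 1054], [220.98, 125.61]), ([353, 222, 23, 24, 223], [365.96, 234.72])]
black [([2, 253, 27, 9, 148], [10.6, 257.49]), ([0, 361, 40, 23, 543], [16.66, 372.47])]
red [([233, 126, 6, 4, 19], [235.58, 127.42]), ([145, 187, 6, 6, 25], [147.36, 189.44]), ([238, 201, 7, 5, 28], [241.11, 202.89]), ([178, 218, 18, 29, 233], [186.94, 231.95])]
blue [([280, 133, 25, 18, 259], [291.14, 141.75]), ([384, 188, 56, 45, 482], [410.26, 213.15])]
green [([23, 24, 51, 36, 971], [44.28, 40.69]), ([157, 24, 45, 24, 548], [178.29, 35.58]), ([420, 25, 22, 10, 78], [430.68, 29.53]), ([134, 63, 19, 16, 166], [141.58, 70.27]), ([400, 70, 112, 63, 3085], [461.04, 99.57]), ([48, 86, 34, 26, 471], [62.62, 98.17]), ([0, 145, 9, 13, 63], [2.65, 151.14]), ([320, 215, 40, 45, 1081], [339.6, 236.49]), ([133, 263, 40, 22, 307], [145.53, 274.28]), ([231, 339, 75, 45, 1166], [270.52, 366.46])]
black [([0, 0, 59, 129, 1594], [26.85, 62.19]), ([78, 0, 68, 81, 2389], [114.15, 27.95]), ([244, 0, 8, 29, 189], [247.27, 12.92]), ([260, 0, 53, 36, 500], [278.77, 9.6]), ([75, 3, 14, 44, 220], [80.77, 23.87]), ([296, 6, 7, 21, 88], [298.56, 15.6]), ([0, 44, 41, 98, 1209], [17.62, 99.23]), ([125, 74, 13, 14, 67], [132.79, 81.36]), ([329, 79, 28, 23, 112], [342.35, 89.84]), ([87, 85, 16, 22, 101], [93.29, 93.34]), ([95, 91, 63, 58, 1743], [125.53, 116.0]), ([0, 118, 13, 18, 108], [4.31, 127.44]), ([358, 127, 20, 15, 227], [367.57, 133.72]), ([100, 135, 8, 21, 71], [103.59, 146.04]), ([480, 138, 32, 52, 322], [494.64, 167.59]), ([412, 218, 39, 58, 413], [427.65, 253.21]), ([142, 256, 14, 19, 168], [148.29, 265.18])]
```

View pics/ts.png

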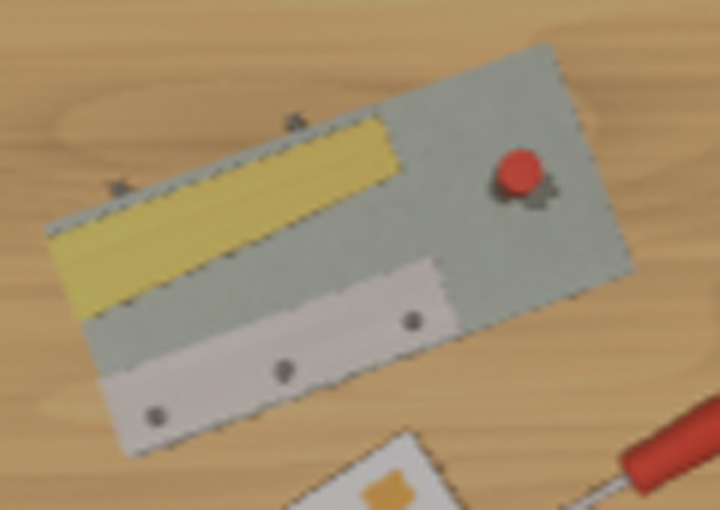

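View pics/tc.png

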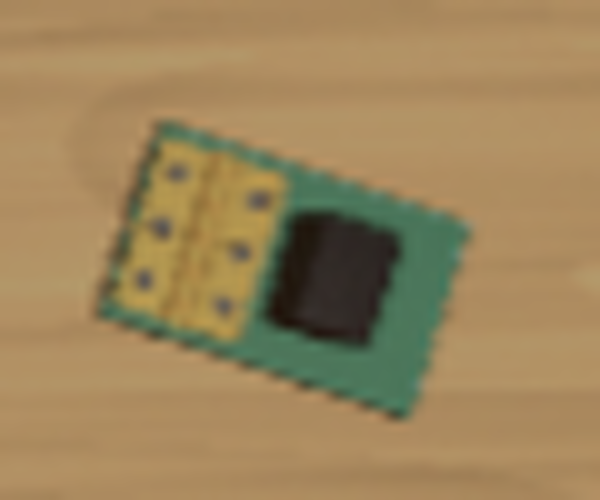

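View pics/ss.png

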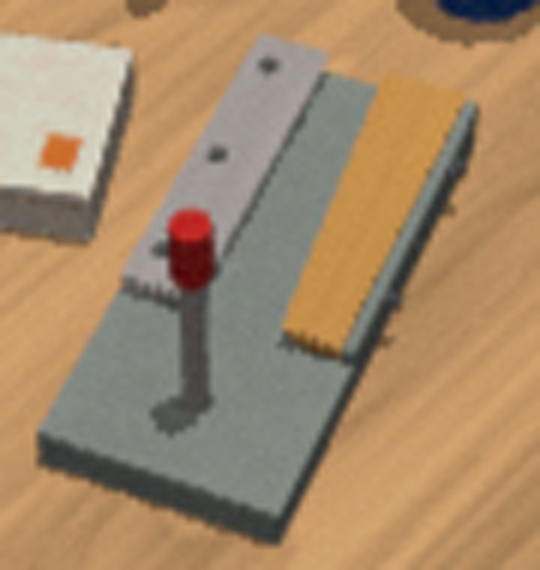

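View pics/sc.png

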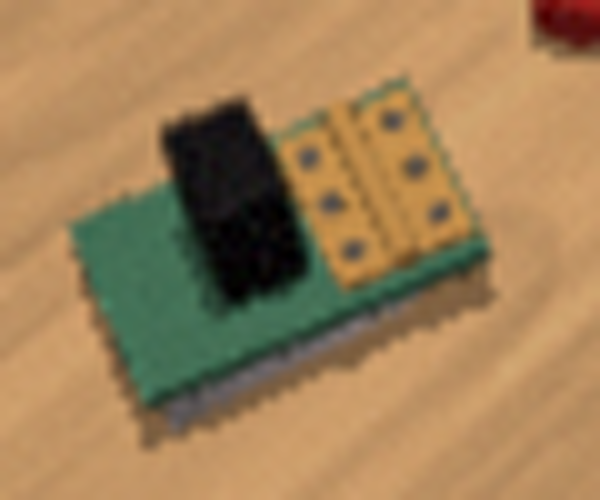

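The stand's plate corners, rail ends, pin head and carrier corners are all clear in these crops. Now I'll turn those pixels into points.

```bash
python3 - <<'E'
from h import *
import pickle
T,S=pickle.load(open("c0.pkl","rb"))
ct=lambda x,y,x0,y0,s:((x+.5)/s-.5+x0,(y+.5)/s-.5+y0)
ts=lambda x,y:ct(x,y,190,170,6); tc=lambda x,y:ct(x,y,330,205,10)
ss=lambda x,y:ct(x,y,210,165,6); sc=lambda x,y:ct(x,y,125,245,10)
np.set_printoptions(precision=1,suppress=True)
pr=lambda n,*a:print(n,*a)
A=onz(T,*ts(549,43),24);B=onz(T,*ts(634,270),24);C=onz(T,*ts(45,228),24)
pr("near corners",A,B,np.linalg.norm(A-B),"far+x",C,np.linalg.norm(A-C),"ang stand y",np.degrees(np.arctan2(*(C-A)[[1,0]])), "x dir",np.degrees(np.arctan2(*(A-B)[[1,0]])))
A2=onz(S,*ss(281,510),24);B2=onz(S,*ss(40,437),24);C2=onz(S,*ss(477,103),24)
pr("scene",A2,B2,np.linalg.norm(A2-B2),C2,np.linalg.norm(A2-C2),np.degrees(np.arctan2(*(C2-A2)[[1,0]])),np.degrees(np.arctan2(*(A2-B2)[[1,0]])))
# steel rail outer edge z=38
P=[onz(T,*ts(*p),38) for p in [(433,258),(458,332),(130,457),(100,380)]]
pr("rail T",*P)
P2=[onz(S,*ss(*p),38) for p in [(122,275),(262,35),(328,55)]]
pr("rail S",*P2)
# pin heads
pr("pin T z150",onz(T,*ts(520,172),148),"S",onz(S,*ss(191,224),150), tri(T,ts(520,172),S,ss(191,224)))
pr("pin base S shaft", onz(S,*ss(196,402),24))
# carrier
for n,c,f,ps in [("T",T,tc,[(160,122),(472,232),(408,418),(98,318)]),("S",S,sc,[(405,78),(490,248),(148,402),(72,225)])]:
    q=np.array([onz(c,*f(*p),24) for p in ps]); pr(n,q, [np.linalg.norm(q[i]-q[(i+1)%4]) for i in range(4)])
    m=q.mean(0); 
    if n=="T": d=(q[0]+q[3]-q[1]-q[2])
    else: d=(q[0]+q[1]-q[2]-q[3])
    d/=np.linalg.norm(d); pr("yaw y-axis",np.degrees(np.arctan2(d[1],d[0])),"origin",m-7.5*d)
# block top
pr("blk T",*[onz(T,*tc(*p),66) for p in [(332,212),(402,240),(368,348),(305,330)]])
pr("blk S",*[onz(S,*sc(*p),66) for p in [(163,125),(245,100),(278,195),(195,220)]])
# pot rim
for c,x0,y0,x1,y1,n in [(T,140,215,182,253,"pt.png"),(S,270,125,312,172,"ps.png")]:
    crop(c,x0,y0,x1,y1,12,n)
E
```

```text
near corners [619.  -57.8  24. ] [507.6 -95.5  24. ] 117.62645089448209 far+x [535.3 188.6  24. ] 260.2406881311277 ang stand y 108.76296947427919 x dir 18.677713447112335
scene [618.8 -52.1  24. ] [510. -95.  24.] 116.95594191233366 [529.9 198.5  24. ] 265.8949452984327 109.54310629532998 21.510827672954235
rail T [515.5   2.   38. ] [479.9  -9.   38. ] [424.9 148.4  38. ] [461.6 162.   38. ]
rail S [480.8  -9.1  38. ] [426.1 152.   38. ] [460.4 163.7  38. ]
pin T z150 [548.6 -34.2 148. ] S [549.2 -31.9 150. ] (array([549.2, -33.3, 151.2]), np.float64(2.045726682351692))
pin base S shaft [550.  -33.2  24. ]
T [[ 497.5 -241.4   24. ]
 [ 463.3 -330.8   24. ]
 [ 410.2 -309.6   24. ]
 [ 441.4 -221.    24. ]] [np.float64(95.63437057051443), np.float64(57.10354148745707), np.float64(93.8682400088871), np.float64(59.71546114188731)]
yaw y-axis 69.8229360119734 origin [ 450.5 -282.7   24. ]
S [[ 442.1 -220.4   24. ]
 [ 498.5 -240.9   24. ]
 [ 467.5 -328.7   24. ]
 [ 411.8 -308.3   24. ]] [np.float64(60.01172287336666), np.float64(93.16510966603008), np.float64(59.39372894143641), np.float64(92.98512694747129)]
yaw y-axis 70.79379286038093 origin [ 452.5 -281.6   24. ]
blk T [ 470.3 -279.7   66. ] [ 461.9 -299.    66. ] [ 432.1 -288.1   66. ] [ 437.5 -270.6   66. ]
blk S [ 432.7 -285.4   66. ] [ 442.4 -266.7   66. ] [ 470.6 -279.7   66. ] [ 460.7 -298.2   66. ]
```

View pics/pt.png

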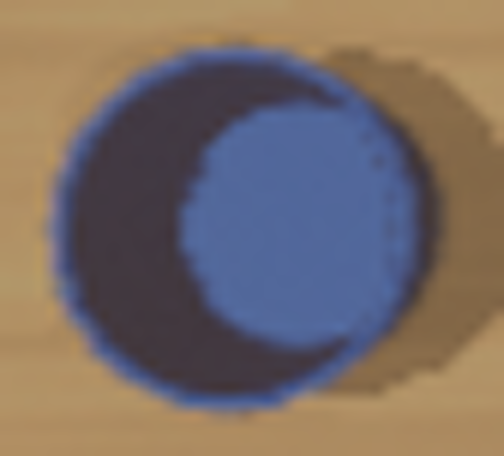

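View pics/ps.png

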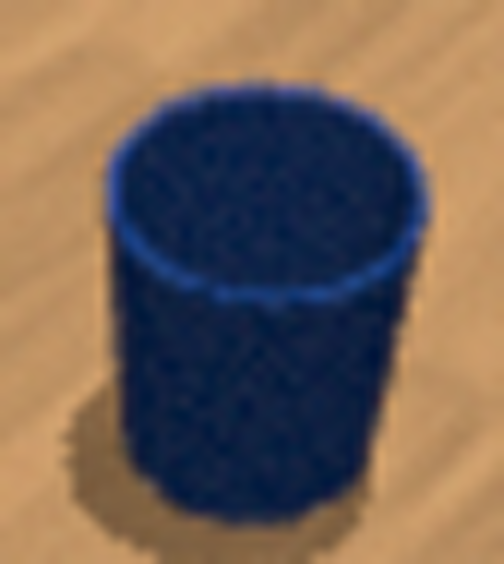

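The measurements agree between views, with a few mm of scatter:
- **Stand:** yaw about 19°, socket about (549,-33).
- **Carrier:** origin about (451.5,-282), y axis at about 70.3°.

The pin in the stand is the farthest of the three from the base. Next I move over towards it.

Call:
play_rows:
  moves:
    - [-0.035, -0.033, 0, 0, 0, 0, 100]
    - [-0.035, -0.033, 0, 0, 0, 0, 100]
    - [-0.035, -0.033, 0, 0, 0, 0, 100]
    - [-0.035, -0.033, 0, 0, 0, 0, 100]
    - [-0.035, -0.033, 0, 0, 0, 0, 100]
    - [-0.035, -0.033, 0, 0, 0, 0, 100]
    - [-0.035, -0.033, 0, 0, 0, 0, 100]
    - [-0.035, -0.033, 0, 0, 0, 0, 100]

```text
t: 1.05
eef_pos: [374.2, 259.5, 227.2]
tcp_rot: [3.141, 0.001, 2.864]
ft_force: [0.7, 1.1, -0.6]
opening: 1.001
```

```bash
cat >> h.py <<'E'
from scipy.spatial.transform import Rotation as Ro
def togo(s,P,yaw):
    """remaining shift in tool axes (mm) and rotvec (rad) to TCP P, tool down at yaw"""
    R=Ro.from_euler("xyz",s["tcp_rot"]).as_matrix();Rt=Ro.from_euler("xyz",[np.pi,0,yaw]).as_matrix()
    np.set_printoptions(precision=3,suppress=True)
    print("t",s["t"],"pos",s["eef_pos"].round(1),"rot",s["tcp_rot"].round(3),"F",s["ft_force"].round(1),"open",round(s["opening"],3),"q",s["joints"].round(2))
    print("shift tool mm",(R.T@(np.array(P)-s["eef_pos"])).round(1),"turn",Ro.from_matrix(R.T@Rt).as_rotvec().round(3))
E
python3 - <<'E'
from cell import *
from h import *
import pickle
T,S=pickle.load(open("c0.pkl","rb"))
print("pot",onz(T,160.5,233.5,90),onz(S,270+266/12-.5,125+193/12-.5,90))
togo(state(),[549,-33,220],0.33)
E
```

```text
pot [463.9053237 281.9161656  90.       ] [463.34520919 288.15620555  90.        ]
t 1.05 pos [374.2 259.5 227.2] rot [3.141 0.001 2.864] F [ 0.7  1.1 -0.6] open 1.001 q [ 0.46  0.25  1.96  0.    0.93 -0.83]
shift tool mm [-248.3 -233.4    7.2] turn [ 0.001 -0.001  2.534]
```

Call:
play_rows:
  moves:
    - [-0.035, -0.033, 0, 0, 0, 0, 100]
    - [-0.035, -0.033, 0, 0, 0, 0, 100]
    - [-0.035, -0.033, 0, 0, 0, 0, 100]
    - [-0.035, -0.033, 0, 0, 0, 0, 100]
    - [-0.035, -0.033, 0, 0, 0, 0, 100]
    - [-0.035, -0.033, 0, 0, 0, 0, 100]
    - [-0.035, -0.033, 0, 0, 0, 0, 100]
    - [0, 0, 0, 0, 0, 0.15, 100]

```text
t: 1.85
eef_pos: [553.0, -47.5, 228.1]
tcp_rot: [3.139, 0.004, 2.711]
ft_force: [0.3, 1.3, 1.4]
opening: 0.999
```

Call:
play_rows:
  moves:
    - [0, 0, 0, 0, 0, 0.15, 100]
    - [0, 0, 0, 0, 0, 0.15, 100]
    - [0, 0, 0, 0, 0, 0.15, 100]
    - [0, 0, 0, 0, 0, 0.15, 100]
    - [0, 0, 0, 0, 0, 0.15, 100]
    - [0, 0, 0, 0, 0, 0.15, 100]
    - [0, 0, 0, 0, 0, 0.15, 100]
    - [0, 0, 0, 0, 0, 0.15, 100]

```text
t: 2.65
eef_pos: [553.1, -50.4, 226.8]
tcp_rot: [3.139, -0.001, 1.507]
ft_force: [0.3, -0.8, 0.3]
opening: 1.001
```

Call:
play_rows:
  moves:
    - [0, 0, 0, 0, 0, 0.15, 100]
    - [0, 0, 0, 0, 0, 0.15, 100]
    - [0, 0, 0, 0, 0, 0.15, 100]
    - [0, 0, 0, 0, 0, 0.15, 100]
    - [0, 0, 0, 0, 0, 0.15, 100]
    - [0, 0, 0, 0, 0, 0.15, 100]
    - [0, 0, 0, 0, 0, 0.15, 100]
    - [0, 0, 0, 0, 0, 0, 100]

```text
t: 3.45
eef_pos: [552.8, -50.3, 226.3]
tcp_rot: [-3.141, -0.002, 0.455]
ft_force: [-0.3, -0.2, 0.4]
opening: 1.004
```

```bash
python3 - <<'E'
from cell import *
from h import *
togo(state(),[549.2,-33.2,220],0.33)
W=read_camera("wrist");crop(W,0,0,512,384,1.5,"w1.png")
import pickle;pickle.dump(W,open("w1.pkl","wb"))
E
```

```text
t 3.45 pos [552.8 -50.3 226.3] rot [-3.141 -0.002  0.455] F [-0.3 -0.2  0.4] open 1.004 q [-0.21  0.39  1.74  0.    1.01  0.9 ]
shift tool mm [  4.3 -16.9   6.4] turn [-0.001 -0.002  0.125]
```

View pics/w1.png

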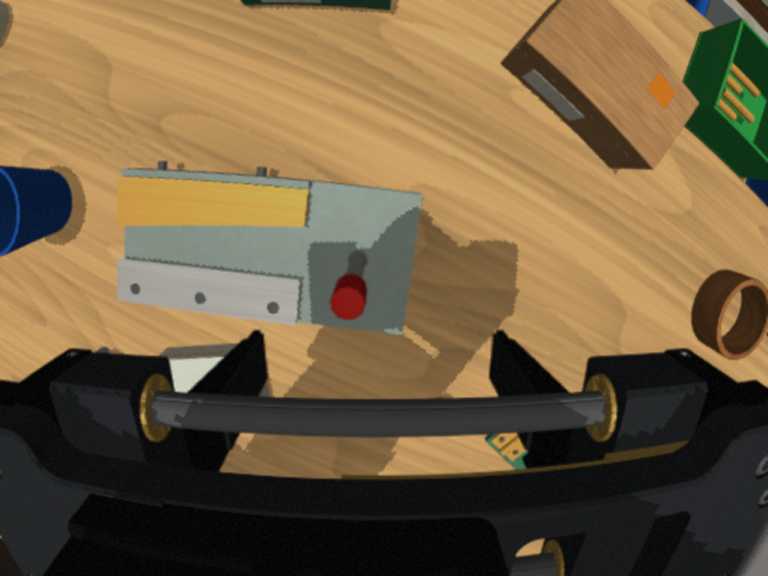

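The wrist view shows the pin head at (348,300), near the centre line between the jaws (about x=378), and the stand's rails. I'll use it to refine the pin and stand poses.

```bash
cat >> h.py <<'E'
def wray(c,u,v):
    x,y=u-c["cx"],v-c["cy"];r=np.hypot(x,y);th=r/c["fx"];k=np.sin(th)/r
    d=np.array([x*k,y*k,np.cos(th)]);R=np.array(c["R"]);return -R.T@np.array(c["t"]),R.T@d
def wonz(c,u,v,z):
    o,d=wray(c,u,v);return o+d*(z-o[2])/d[2]
E
python3 - <<'E'
from h import *
import pickle
W=pickle.load(open("w1.pkl","rb"));np.set_printoptions(precision=1,suppress=True)
f=lambda x,y:((x+.5)/1.5-.5,(y+.5)/1.5-.5)
print("cam",-np.array(W["R"]).T@W["t"])
print("pin top",wonz(W,*f(348,303),150))
A=wonz(W,*f(421,195),24);B=wonz(W,*f(403,333),24);print("corners",A,B,np.linalg.norm(A-B),np.degrees(np.arctan2(*(A-B)[[1,0]])))
P=[wonz(W,*f(*p),38) for p in [(302,278),(299,323),(117,300),(117,260)]];print(*P)
print("gib",*[wonz(W,*f(*p),38) for p in [(307,227),(119,227),(308,188),(119,178)]])
print("plate far",wonz(W,*f(124,170),24))
E
```

```text
cam [619.  -18.9 382. ]
pin top [549.8 -34.1 150. ]
corners [619.2 -56.4  24. ] [508.6 -95.9  24. ] 117.42008369497086 19.655641070414106
[519.    0.6  38. ] [482.9 -12.2  38. ] [424.2 151.2  38. ] [460.1 162.1  38. ]
gib [558.2  13.7  38. ] [489.  169.7  38. ] [586.2  25.8  38. ] [528.9 185.3  38. ]
plate far [533.8 191.2  24. ]
```

Call:
play_rows:
  moves:
    - [0.0045, -0.0165, 0, 0, 0, 0.12, 100]
    - [0, 0, 0, 0, 0, 0, 100]
    - [0, 0, 0, 0, 0, 0, 100]

```text
t: 3.8
eef_pos: [549.4, -33.5, 226.3]
tcp_rot: [-3.141, -0.002, 0.351]
ft_force: [0.6, -0.4, -0.7]
opening: 1.0
```

```bash
python3 - <<'E'
from cell import *
from h import *
togo(state(),[549.5,-33.6,127],0.335)
E
```

```text
t 3.8 pos [549.4 -33.5 226.3] rot [-3.141 -0.002  0.351] F [ 0.6 -0.4 -0.7] open 1.0 q [-0.18  0.39  1.75  0.    1.01  1.04]
shift tool mm [-0.2  0.2 99.3] turn [-0.001 -0.002  0.016]
```

Call:
play_rows:
  moves:
    - [0, 0, 0.03, 0, 0, 0.016, 100]
    - [0, 0, 0.03, 0, 0, 0, 100]
    - [0, 0, 0.025, 0, 0, 0, 100]
    - [0, 0, 0.014, 0, 0, 0, 100]
    - [0, 0, 0, 0, 0, 0, 100]

```text
t: 4.3
eef_pos: [551.2, -35.6, 125.0]
tcp_rot: [3.14, -0.005, 0.357]
ft_force: [0.3, -0.3, 0.0]
opening: 1.003
```

```bash
python3 - <<'E'
from cell import *
from h import *
togo(state(),[549.5,-33.6,127],0.335)
W=read_camera("wrist");crop(W,0,0,512,384,1.5,"w2.png")
E
```

```text
t 4.3 pos [551.2 -35.6 125. ] rot [ 3.14  -0.005  0.357] F [ 0.3 -0.3  0. ] open 1.003 q [-0.18  0.52  1.85  0.    0.77  1.03]
shift tool mm [-0.9 -2.4 -2. ] turn [ 0.002 -0.005  0.022]
```

View pics/w2.png

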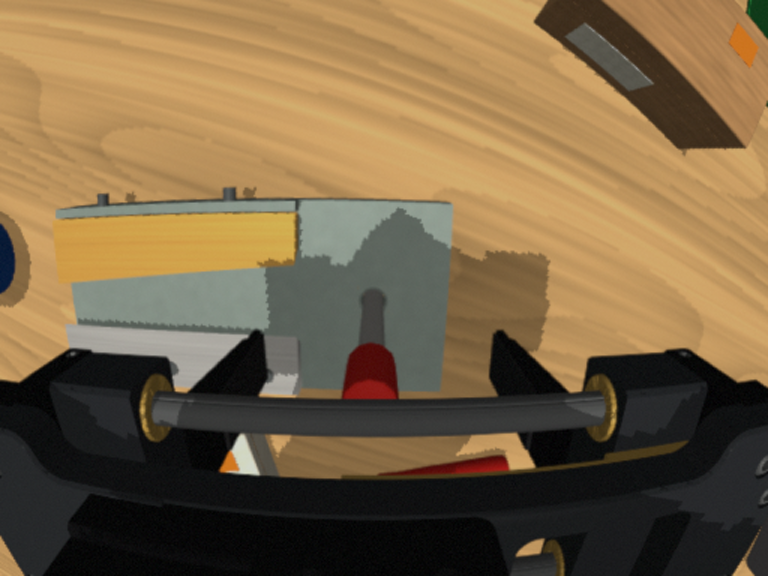

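The pin's head is between the jaws at (370,370), about 2 mm left of centre, which agrees with the numbers. I'll correct that and close.

Call:
play_rows:
  moves:
    - [-0.001, -0.0024, -0.002, 0, 0, 0.02, 100]
    - [0, 0, 0, 0, 0, 0, 0]
    - [0, 0, 0, 0, 0, 0, 0]
    - [0, 0, 0, 0, 0, 0, 0]
    - [0, 0, 0, 0, 0, 0, 0]
    - [0, 0, 0, 0, 0, 0, 0]
    - [0, 0, 0, 0, 0, 0, 0]
    - [0, 0, 0, 0, 0, 0, 0]

```text
t: 5.15
eef_pos: [551.2, -34.2, 132.0]
tcp_rot: [3.136, -0.011, 0.339]
ft_force: [-0.2, -0.1, -0.1]
opening: 0.467
```

```bash
python3 - <<'E'
from cell import *
from h import *
togo(state(),[549.5,-33.6,127],0.335)
E
```

```text
t 5.15 pos [551.2 -34.2 132. ] rot [ 3.136 -0.011  0.339] F [-0.2 -0.1 -0.1] open 0.467 q [-0.18  0.51  1.85  0.    0.78  1.05]
shift tool mm [-1.5 -1.2  5. ] turn [ 0.005 -0.011  0.004]
```

Call:
play_rows:
  moves:
    - [-0.0015, -0.001, 0.005, 0.005, -0.011, 0, 0]
    - [0, 0, 0.001, 0, 0, 0, 0]
    - [0, 0, 0.001, 0, 0, 0, 0]
    - [0, 0, 0.001, 0, 0, 0, 0]
    - [0, 0, 0.001, 0, 0, 0, 0]
    - [0, 0, 0.001, 0, 0, 0, 0]

```text
t: 5.75
eef_pos: [550.4, -33.5, 124.0]
tcp_rot: [3.141, -0.002, 0.339]
ft_force: [-3.1, 0.9, 14.4]
opening: 0.204
```

```bash
python3 - <<'E'
from cell import *
from h import *
s=state();togo(s,[549.5,-33.6,127],0.335);print(s["moment"])
E
```

```text
t 5.75 pos [550.4 -33.5 124. ] rot [ 3.141 -0.002  0.339] F [-3.1  0.9 14.4] open 0.204 q [-0.18  0.52  1.85  0.    0.77  1.05]
shift tool mm [-0.9 -0.2 -3. ] turn [ 0.001 -0.002  0.004]
[0.319 1.185 0.011]
```

Gripped: 0.204 × 95 ≈ 19.4 mm, which matches the 20 mm head. Now straight up.

Call:
play_rows:
  moves:
    - [0, 0, -0.01, 0, 0, 0, 0]
    - [0, 0, -0.01, 0, 0, 0, 0]
    - [0, 0, -0.015, 0, 0, 0, 0]
    - [0, 0, -0.02, 0, 0, 0, 0]
    - [0, 0, -0.03, 0, 0, 0, 0]
    - [0, 0, -0.03, 0, 0, 0, 0]
    - [0, 0, -0.02, 0, 0, 0, 0]
    - [0, 0, -0.01, 0, 0, 0, 0]

```text
t: 6.55
eef_pos: [549.0, -33.4, 276.5]
tcp_rot: [-3.141, 0.0, 0.339]
ft_force: [0.5, -0.1, -1.0]
opening: 0.206
```

```bash
python3 - <<'E'
from cell import *
from h import *
s=state();togo(s,[463.6,285,265],0.335)
S=read_camera("scene");crop(S,180,100,330,260,4,"s3.png")
E
```

```text
t 6.55 pos [549.  -33.4 276.5] rot [-3.141  0.     0.339] F [ 0.5 -0.1 -1. ] open 0.206 q [-0.18  0.34  1.68  0.    1.13  1.05]
shift tool mm [  25.2 -328.7   11.6] turn [-0.     0.     0.004]
```

View pics/s3.png

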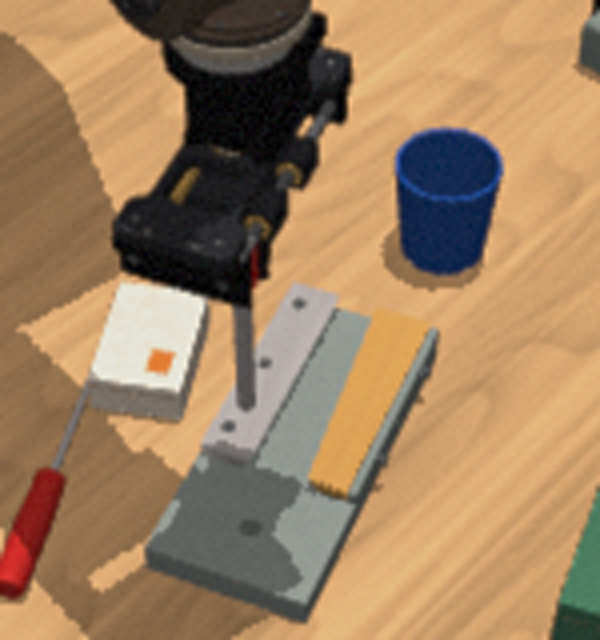

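The pin is out and hanging straight, and the socket hole shows at (251,527). On to the pot.

Call:
play_rows:
  moves:
    - [0.003, -0.03, 0, 0, 0, 0, 0]
    - [0.003, -0.041, 0, 0, 0, 0, 0]
    - [0.003, -0.041, 0, 0, 0, 0, 0]
    - [0.003, -0.041, 0, 0, 0, 0, 0]
    - [0.003, -0.041, 0, 0, 0, 0, 0]
    - [0.003, -0.041, 0, 0, 0, 0, 0]
    - [0.003, -0.041, 0, 0, 0, 0, 0]
    - [0.003, -0.03, 0, 0, 0, 0, 0]

```text
t: 7.4
eef_pos: [466.9, 269.8, 271.6]
tcp_rot: [3.141, 0.006, 0.331]
ft_force: [-0.8, -0.1, -1.2]
opening: 0.203
```

```bash
python3 - <<'E'
from cell import *
from h import *
s=state();togo(s,[463.6,285,240],0.335)
E
```

```text
t 7.4 pos [466.9 269.8 271.6] rot [3.141 0.006 0.331] F [-0.8 -0.1 -1.2] open 0.203 q [0.4  0.33 1.71 0.   1.11 1.64]
shift tool mm [  2.  -15.5  31.5] turn [ 0.     0.006 -0.004]
```

Call:
play_rows:
  moves:
    - [0.002, -0.0155, 0, 0, 0.006, 0, 0]
    - [0, 0, 0, 0, 0, 0, 0]
    - [0, 0, 0, 0, 0, 0, 0]

```text
t: 7.7
eef_pos: [461.3, 288.7, 268.8]
tcp_rot: [3.141, 0.004, 0.336]
ft_force: [-0.2, -0.5, -1.7]
opening: 0.21
```

```bash
python3 - <<'E'
from cell import *
from h import *
s=state();togo(s,[463.6,285,240],0.335)
S=read_camera("scene");crop(S,240,70,340,180,5,"s4.png")
T=read_camera("top");crop(T,110,190,220,290,5,"t4.png")
E
```

```text
t 7.7 pos [461.3 288.7 268.8] rot [3.141 0.004 0.336] F [-0.2 -0.5 -1.7] open 0.21 q [0.44 0.34 1.7  0.   1.11 1.67]
shift tool mm [ 1.   4.2 28.8] turn [0.    0.004 0.001]
```

View pics/s4.png

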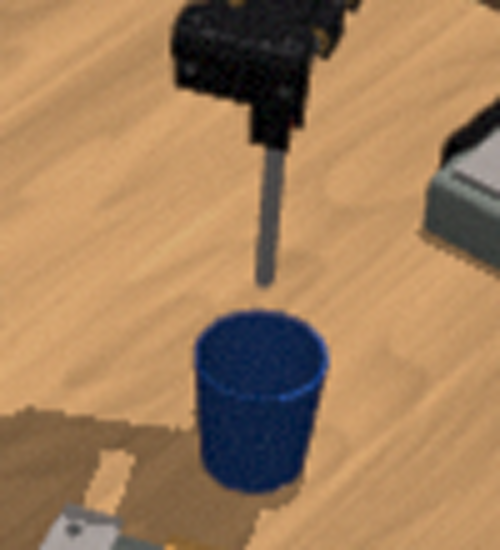

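View pics/t4.png

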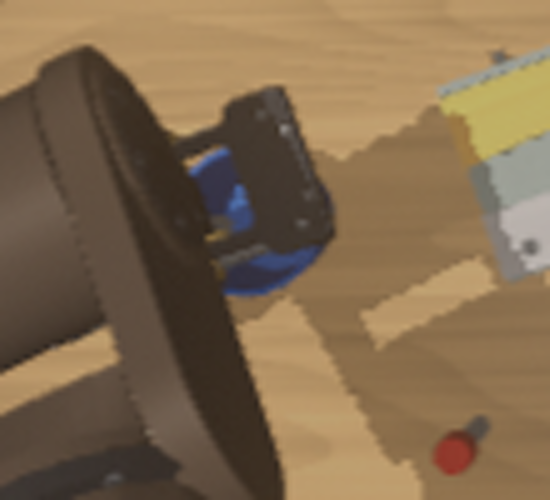

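The pin hangs vertical above the pot, foot at (264,285) in the crop and rim centre at (261,352). Now lowering.

Call:
play_rows:
  moves:
    - [0.001, 0.004, 0.01, 0, 0.004, 0, 0]
    - [0, 0, 0.03, 0, 0, 0, 0]
    - [0, 0, 0.03, 0, 0, 0, 0]
    - [0, 0, 0.025, 0, 0, 0, 0]
    - [0, 0, 0.015, 0, 0, 0, 0]
    - [0, 0, 0.005, 0, 0, 0, 0]

```text
t: 8.4
eef_pos: [466.5, 278.4, 148.3]
tcp_rot: [3.141, -0.003, 0.328]
ft_force: [-0.1, 0.3, -1.4]
opening: 0.207
```

```bash
python3 - <<'E'
from cell import *
from h import *
s=state();togo(s,[463.6,285,130],0.335)
S=read_camera("scene");crop(S,240,70,340,180,5,"s5.png")
E
```

```text
t 8.4 pos [466.5 278.4 148.3] rot [ 3.141 -0.003  0.328] F [-0.1  0.3 -1.4] open 0.207 q [ 0.42  0.47  1.85 -0.    0.82  1.66]
shift tool mm [-0.7 -7.2 18.3] turn [ 0.001 -0.003 -0.007]
```

View pics/s5.png

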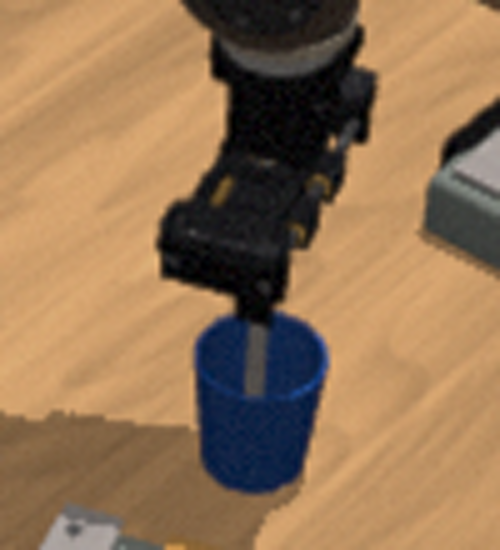

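The pin is in the pot, with 18 mm still to lower and about 7 mm sideways drift to correct.

Call:
play_rows:
  moves:
    - [0, -0.006, 0.003, 0, 0, 0, 0]
    - [0, 0, 0.006, 0, -0.003, 0, 0]
    - [0, 0, 0.004, 0, 0, 0, 0]
    - [0, 0, 0.002, 0, 0, 0, 0]

```text
t: 8.85
eef_pos: [465.7, 284.2, 133.9]
tcp_rot: [3.141, -0.003, 0.327]
ft_force: [-0.8, -1.2, -1.3]
opening: 0.208
```

```bash
python3 - <<'E'
from cell import *
from h import *
s=state();togo(s,[463.6,285,130],0.335)
E
```

```text
t 8.85 pos [465.7 284.2 133.9] rot [ 3.141 -0.003  0.327] F [-0.8 -1.2 -1.3] open 0.208 q [ 0.43  0.5   1.86 -0.    0.78  1.67]
shift tool mm [-1.7 -1.5  3.9] turn [ 0.001 -0.003 -0.008]
```

Call:
play_rows:
  moves:
    - [0, 0, 0.003, 0, 0, 0, 0]
    - [0, 0, 0.002, 0, 0, 0, 0]
    - [0, 0, 0.001, 0, 0, 0, 0]

```text
t: 9.15
eef_pos: [466.5, 284.6, 129.0]
tcp_rot: [3.141, -0.006, 0.327]
ft_force: [-1.3, -0.8, 18.1]
opening: 0.202
```

The foot is on the floor (18 N up). Open and rise.

Call:
play_rows:
  moves:
    - [0, 0, -0.001, 0, 0, 0, 60]
    - [0, 0, 0, 0, 0, 0, 60]
    - [0, 0, 0, 0, 0, 0, 60]
    - [0, 0, -0.001, 0, 0, 0, 60]
    - [0, 0, -0.005, 0, 0, 0, 60]
    - [0, 0, -0.02, 0, 0, 0, 60]
    - [0, 0, -0.04, 0, 0, 0, 60]
    - [0, 0, -0.04, 0, 0, 0, 60]

```text
t: 9.95
eef_pos: [464.4, 283.7, 235.7]
tcp_rot: [3.14, 0.003, 0.327]
ft_force: [0.4, -0.0, 0.0]
opening: 0.599
```

```bash
python3 - <<'E'
from cell import *
from h import *
s=state();togo(s,[451.5,-282,170],-0.344)
S=read_camera("scene");crop(S,240,50,340,180,4,"s6.png")
E
```

```text
t 9.95 pos [464.4 283.7 235.7] rot [3.14  0.003 0.327] F [ 0.4 -0.   0. ] open 0.599 q [ 0.43  0.37  1.75 -0.    1.03  1.67]
shift tool mm [-193.7  531.5   66.9] turn [0.002 0.002 0.671]
```

View pics/s6.png

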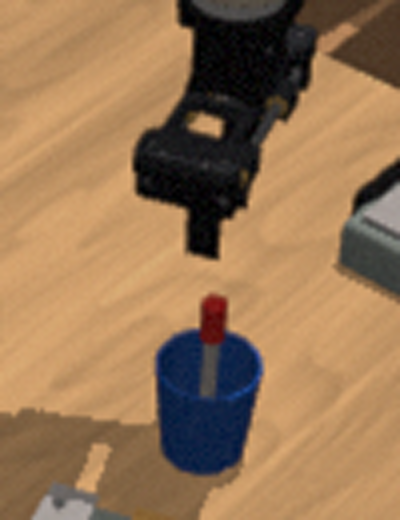

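The pin stands upright in the pot, red head up at (213,318). Next, the carrier.

Call:
play_rows:
  moves:
    - [-0.01, 0.03, 0, 0, 0, 0, 60]
    - [-0.016, 0.044, 0, 0, 0, 0, 80]
    - [-0.016, 0.044, 0, 0, 0, 0, 80]
    - [-0.016, 0.044, 0, 0, 0, 0, 80]
    - [-0.016, 0.044, 0, 0, 0, 0, 80]
    - [-0.016, 0.044, 0, 0, 0, 0, 80]
    - [-0.016, 0.044, 0, 0, 0, 0, 80]
    - [-0.016, 0.044, 0, 0, 0, 0, 80]

```text
t: 10.8
eef_pos: [460.2, -82.1, 245.7]
tcp_rot: [3.14, -0.018, 0.337]
ft_force: [1.3, 0.6, -0.9]
opening: 0.801
```

Call:
play_rows:
  moves:
    - [-0.016, 0.044, 0, 0, 0, 0, 80]
    - [-0.016, 0.044, 0, 0, 0, 0, 80]
    - [-0.01, 0.03, 0, 0, 0, 0, 80]
    - [0, 0, 0, 0, 0, 0.14, 80]
    - [0, 0, 0, 0, 0, 0.14, 80]
    - [0, 0, 0, 0, 0, 0.14, 80]
    - [0, 0, 0, 0, 0, 0.14, 80]
    - [0, 0, 0, 0, 0, 0.1, 80]

```text
t: 11.6
eef_pos: [457.3, -219.9, 246.2]
tcp_rot: [-3.133, -0.018, -0.355]
ft_force: [-0.9, 0.4, 0.9]
opening: 0.798
```

```bash
python3 - <<'E'
from cell import *
from h import *
s=state();togo(s,[451.5,-282,170],-0.344)
W=read_camera("wrist");crop(W,0,0,512,384,1.5,"w7.png")
import pickle;pickle.dump(W,open("w7.pkl","wb"))
E
```

```text
t 11.6 pos [ 457.3 -219.9  246.2] rot [-3.133 -0.018 -0.355] F [-0.9  0.4  0.9] open 0.798 q [-0.58  0.3   1.83  0.01  1.    1.33]
shift tool mm [14.8 60.9 76. ] turn [-0.009 -0.018 -0.011]
```

View pics/w7.png

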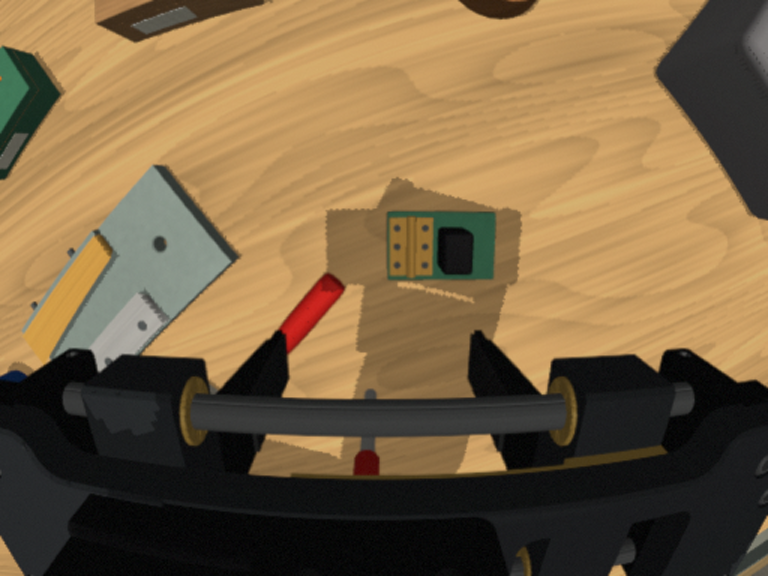

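The carrier is at (440,245) in the wrist view and the empty socket at (160,244). A look-alike pin stands at (367,465), so I'll check the gripper body's clearance to it and refine the carrier and socket positions.

```bash
python3 - <<'E'
from h import *
import pickle
W=pickle.load(open("w7.pkl","rb"));T,S=pickle.load(open("c0.pkl","rb"));np.set_printoptions(precision=1,suppress=True)
f=lambda x,y:((x+.5)/1.5-.5,(y+.5)/1.5-.5)
q=np.array([wonz(W,*f(*p),24) for p in [(388,211),(495,211),(494,279),(388,278)]]);print(q,[np.linalg.norm(q[i]-q[(i+1)%4]) for i in range(4)])
d=q[0]+q[3]-q[1]-q[2];d/=np.linalg.norm(d);o=q.mean(0)-7.5*d;print("yaw y",np.degrees(np.arctan2(d[1],d[0])),o)
print("hole",wonz(W,*f(160,244),24))
A,B=[wonz(W,*f(*p),24) for p in [(157,166),(238,256)]];print("near edge",A,B,np.linalg.norm(A-B),np.degrees(np.arctan2(*(A-B)[[1,0]])))
c=tri(T,(329,280),S,(148,190))[0];print("lookalike",c)
e=np.array([d[1],-d[0],0]);print("rel along y,x", (c-o)@d,(c-o)@e)
# driver handle
k=onz(T,324,233,15);print("driver end",k,(k-o)@d,(k-o)@e)
E
```

```text
[[ 498.  -242.7   24. ]
 [ 467.3 -330.1   24. ]
 [ 410.1 -310.9   24. ]
 [ 443.4 -222.6   24. ]] [np.float64(92.67512822033271), np.float64(60.34870529529407), np.float64(94.36786394494074), np.float64(58.231040550420005)]
yaw y 70.00027936453428 [ 452.1 -283.6   24. ]
hole [548.6 -34.9  24. ]
near edge [616.5 -61.4  24. ] [ 508.9 -104.3   24. ] 115.84552341297592 21.739801307711833
lookalike [ 333.7 -163.6  146.1]
rel along y,x 72.2383577123694 -152.33746483465887
driver end [ 452.  -178.4   15. ] 98.81416915946521 -36.06334638403287
```

Call:
play_rows:
  moves:
    - [0.007, 0.03, 0.01, -0.009, -0.018, -0.01, 65]
    - [0.007, 0.025, 0.02, 0, 0, 0, 65]
    - [0, 0, 0.02, 0, 0, 0, 65]
    - [0, 0, 0.01, 0, 0, 0, 65]
    - [0, 0, 0, 0, 0, 0, 65]

```text
t: 12.15
eef_pos: [451.8, -278.3, 185.6]
tcp_rot: [3.14, -0.002, -0.339]
ft_force: [0.1, -0.4, -0.1]
opening: 0.648
```

```bash
python3 - <<'E'
from cell import *
from h import *
s=state();togo(s,[452,-282.8,110],-0.346)
E
```

```text
t 12.15 pos [ 451.8 -278.3  185.6] rot [ 3.14  -0.002 -0.339] F [ 0.1 -0.4 -0.1] open 0.648 q [-0.68  0.41  1.84 -0.    0.89  1.23]
shift tool mm [ 1.5  4.1 75.6] turn [ 0.001 -0.002  0.007]
```

Call:
play_rows:
  moves:
    - [0.0015, 0.004, 0.01, 0, 0, 0.007, 65]
    - [0, 0, 0.025, 0, 0, 0, 65]
    - [0, 0, 0.025, 0, 0, 0, 65]
    - [0, 0, 0.012, 0, 0, 0, 65]
    - [0, 0, 0, 0, 0, 0, 65]

```text
t: 12.65
eef_pos: [454.0, -283.2, 113.5]
tcp_rot: [3.138, -0.008, -0.342]
ft_force: [0.0, 0.5, 0.2]
opening: 0.649
```

```bash
python3 - <<'E'
from cell import *
from h import *
s=state();togo(s,[452,-282.8,50],-0.346)
W=read_camera("wrist");crop(W,0,0,512,384,1.5,"w8.png")
E
```

```text
t 12.65 pos [ 454.  -283.2  113.5] rot [ 3.138 -0.008 -0.342] F [0.  0.5 0.2] open 0.649 q [-0.68  0.51  1.9  -0.    0.72  1.23]
shift tool mm [-2.6  0.1 63.5] turn [ 0.004 -0.008  0.004]
```

View pics/w8.png

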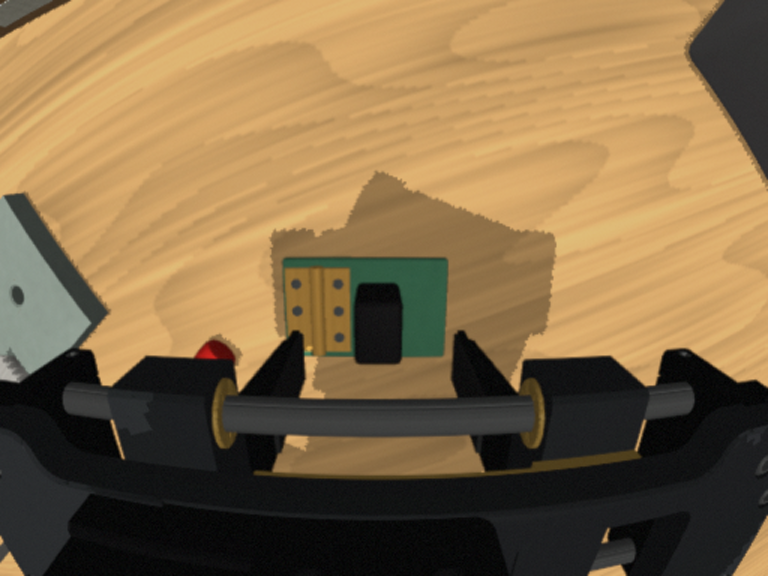

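The block is centred between the jaws at (379,320) and its edges are square to them. Descending.

Call:
play_rows:
  moves:
    - [-0.0025, 0, 0.012, 0.004, -0.008, 0.004, 65]
    - [0, 0, 0.02, 0, 0, 0, 65]
    - [0, 0, 0.014, 0, 0, 0, 65]
    - [0, 0, 0.007, 0, 0, 0, 65]
    - [0, 0, 0.002, 0, 0, 0, 65]

```text
t: 13.2
eef_pos: [453.5, -283.6, 59.6]
tcp_rot: [3.14, -0.006, -0.346]
ft_force: [1.2, -0.2, -0.7]
opening: 0.648
```

```bash
python3 - <<'E'
from cell import *
from h import *
s=state();togo(s,[452,-282.8,50],-0.346)
E
```

```text
t 13.2 pos [ 453.5 -283.6   59.6] rot [ 3.14  -0.006 -0.346] F [ 1.2 -0.2 -0.7] open 0.648 q [-0.68  0.6   1.94  0.    0.6   1.23]
shift tool mm [-1.7 -0.2  9.6] turn [ 0.001 -0.006 -0.   ]
```

Call:
play_rows:
  moves:
    - [-0.0015, 0, 0.005, 0, -0.006, 0, 65]
    - [0, 0, 0.003, 0, 0, 0, 50]
    - [0, 0, 0.001, 0, 0, 0, 30]
    - [0, 0, 0, 0, 0, 0, 15]
    - [0, 0, 0, 0, 0, 0, 0]

```text
t: 13.7
eef_pos: [452.6, -283.5, 51.4]
tcp_rot: [3.139, -0.002, -0.346]
ft_force: [-0.1, 0.1, 0.3]
opening: 0.374
```

```bash
python3 - <<'E'
from cell import *
from h import *
s=state();togo(s,[452,-282.8,50],-0.346)
E
```

```text
t 13.7 pos [ 452.6 -283.5   51.4] rot [ 3.139 -0.002 -0.346] F [-0.1  0.1  0.3] open 0.374 q [-0.68  0.62  1.94 -0.    0.58  1.24]
shift tool mm [-0.8 -0.5  1.4] turn [ 0.002 -0.002 -0.   ]
```

Call:
play_rows:
  moves:
    - [-0.0005, 0, 0.001, 0, 0, 0, 0]
    - [0, 0, 0.0005, 0, 0, 0, 0]
    - [0, 0, 0.0005, 0, 0, 0, 0]
    - [0, 0, 0, 0, 0, 0, 0]

```text
t: 14.1
eef_pos: [452.1, -283.3, 50.5]
tcp_rot: [3.139, -0.003, -0.346]
ft_force: [0.1, -0.1, -3.7]
opening: 0.253
```

```bash
python3 - <<'E'
from cell import *
from h import *
s=state();togo(s,[452,-282.8,50],-0.346);print(s["moment"])
E
```

```text
t 14.1 pos [ 452.1 -283.3   50.5] rot [ 3.139 -0.003 -0.346] F [ 0.1 -0.1 -3.7] open 0.253 q [-0.68  0.62  1.94 -0.    0.58  1.24]
shift tool mm [-0.3 -0.5  0.5] turn [ 0.002 -0.003 -0.   ]
[-0.077  0.18  -0.053]
```

The carrier is gripped: 0.253 × 95 = 24 mm, the block's width. The TCP sits 50.5 mm above the carrier's underside. The rail's inner edge from three views puts the stand origin at about (521.3,46.6), yaw 19.2°. Lift and carry over.

Call:
play_rows:
  moves:
    - [0, 0, -0.01, 0, 0, 0, 0]
    - [0, 0, -0.02, 0, 0, 0, 0]
    - [0, 0, -0.03, 0, 0, 0, 0]
    - [0, 0, -0.03, 0, 0, 0, 0]
    - [0.001, -0.02, -0.01, 0, 0, 0, 0]
    - [0.001, -0.036, 0, 0, 0, 0, 0]
    - [0.001, -0.036, 0, 0, 0, 0, 0]
    - [0.001, -0.036, 0, 0, 0, 0, 0]

```text
t: 14.9
eef_pos: [498.4, -163.3, 156.8]
tcp_rot: [3.14, -0.001, -0.353]
ft_force: [0.8, 0.2, -4.2]
opening: 0.25
```

Call:
play_rows:
  moves:
    - [0.001, -0.036, 0, 0, 0, 0, 0]
    - [0.001, -0.036, 0, 0, 0, 0, 0]
    - [0.001, -0.03, 0, 0, 0, 0, 0]
    - [0, -0.01, 0, 0, 0, -0.1, 0]
    - [0, 0, 0, 0, 0, -0.14, 0]
    - [0, 0, 0, 0, 0, -0.14, 0]
    - [0, 0, 0, 0, 0, -0.14, 0]
    - [0, 0, 0, 0, 0, -0.1, 0]

```text
t: 15.7
eef_pos: [540.2, -48.8, 159.6]
tcp_rot: [3.141, 0.002, 0.296]
ft_force: [-0.3, 0.5, -4.5]
opening: 0.252
```

```bash
python3 - <<'E'
from cell import *
from h import *
s=state();togo(s,[551.5,-32.9,110],0.335);print(s["moment"])
E
```

```text
t 15.7 pos [540.2 -48.8 159.6] rot [3.141 0.002 0.296] F [-0.3  0.5 -4.5] open 0.252 q [-0.21  0.46  1.84 -0.    0.85  1.06]
shift tool mm [ 15.6 -12.   49.6] turn [ 0.001  0.002 -0.039]
[-0.027  0.134  0.032]
```

Call:
play_rows:
  moves:
    - [0.01, -0.008, 0.01, 0, 0, -0.039, 0]
    - [0.003, -0.002, 0.02, 0, 0, 0, 0]
    - [0, 0, 0.01, 0, 0, 0, 0]
    - [0, 0, 0, 0, 0, 0, 0]

```text
t: 16.1
eef_pos: [550.2, -33.4, 118.2]
tcp_rot: [3.141, 0.002, 0.337]
ft_force: [-0.4, 0.3, -4.2]
opening: 0.25
```

```bash
python3 - <<'E'
from cell import *
from h import *
s=state();togo(s,[551.5,-32.9,76],0.335)
W=read_camera("wrist");crop(W,0,0,512,384,1.5,"w9.png")
S=read_camera("scene");crop(S,200,150,310,260,5,"s9.png")
E
```

```text
t 16.1 pos [550.2 -33.4 118.2] rot [3.141 0.002 0.337] F [-0.4  0.3 -4.2] open 0.25 q [-0.18  0.53  1.85 -0.    0.76  1.06]
shift tool mm [ 1.5 -0.1 42.2] turn [0.    0.002 0.002]
```

View pics/w9.png

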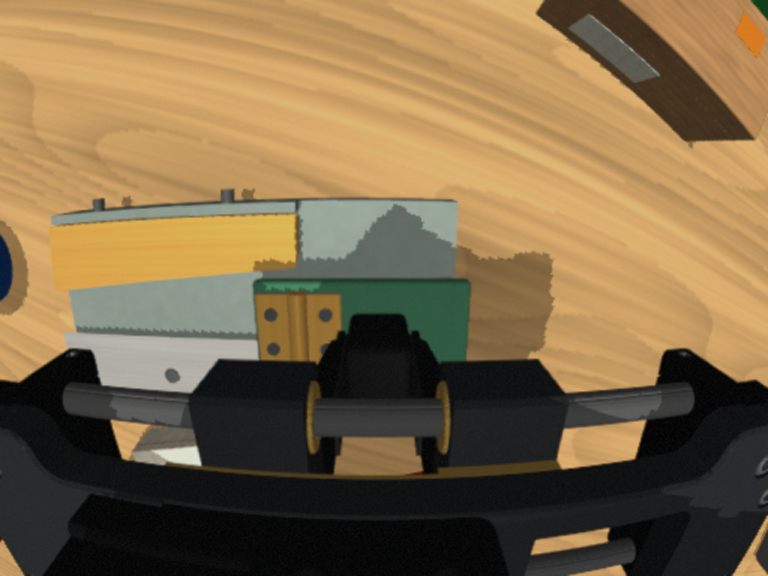

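View pics/s9.png

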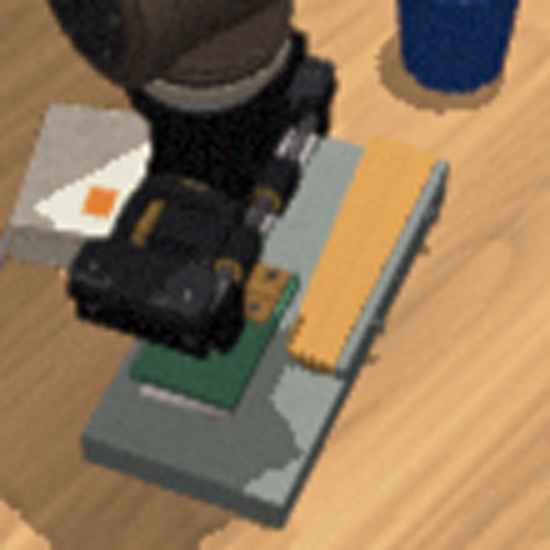

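The carrier hangs level and parallel over the apron, hinge towards the way. Its deck edge runs along row 280 in the wrist view. I'll check its x offset from that edge before setting it down.

```bash
cat >> h.py <<'E'
YAW=np.radians(19.2);O=np.array([521.3,46.6,0.]);XD=np.array([np.cos(YAW),np.sin(YAW),0]);YD=np.array([-np.sin(YAW),np.cos(YAW),0])
def st(P): P=np.array(P);return np.array([(P-O)@XD,(P-O)@YD,P[2]]).round(1)
E
python3 - <<'E'
from cell import *
from h import *
W=read_camera("wrist");s=state();z=s["eef_pos"][2]-26.5
f=lambda x,y:((x+.5)/1.5-.5,(y+.5)/1.5-.5)
print("tcp",st(s["eef_pos"]),[st(wonz(W,*f(*p),z)) for p in [(256,280),(360,279),(467,280)]])
print([st(wonz(W,*f(*p),38)) for p in [(75,333),(255,340),(297,265),(70,290)]])
E
```

```text
tcp [  1.3 -85.8 119.8] [array([ 30.8, -33.7,  93.3]), array([ 31.1, -78.6,  93.3]), array([  30.8, -124. ,   93.3])]
[array([-18.5, 119. ,  38. ]), array([-18.7, -14.3,  38. ]), array([ 25.7, -41.8,  38. ]), array([ 11.7, 116.4,  38. ])]
```

Carrier x is about +0.9 and the rail's top edge about -18.6 (−18.9 by design), so it all agrees. I shift about 2 mm to +x and lower.

Call:
play_rows:
  moves:
    - [0.0018, 0, 0.01, 0, 0.002, 0.002, 0]
    - [0, 0, 0.015, 0, 0, 0, 0]
    - [0, 0, 0.008, 0, 0, 0, 0]
    - [0, 0, 0.003, 0, 0, 0, 0]

```text
t: 16.65
eef_pos: [553.9, -33.8, 83.8]
tcp_rot: [3.138, -0.006, 0.333]
ft_force: [-0.3, 0.0, -3.6]
opening: 0.248
```

```bash
python3 - <<'E'
from cell import *
from h import *
s=state();togo(s,[552,-32.7,75],0.335);print(st(s["eef_pos"]))
E
```

```text
t 16.65 pos [553.9 -33.8  83.8] rot [ 3.138 -0.006  0.333] F [-0.3  0.  -3.6] open 0.248 q [-0.18  0.58  1.87 -0.    0.68  1.06]
shift tool mm [-1.5 -1.7  8.8] turn [ 0.004 -0.006 -0.002]
[  4.4 -86.7  83.8]
```

Call:
play_rows:
  moves:
    - [-0.0015, -0.0015, 0.003, 0.004, -0.006, -0.002, 0]
    - [0, 0, 0.003, 0, 0, 0, 0]
    - [0, 0, 0.001, 0, 0, 0, 0]

```text
t: 16.95
eef_pos: [552.1, -33.0, 76.5]
tcp_rot: [-3.141, -0.0, 0.335]
ft_force: [0.9, -0.5, -4.3]
opening: 0.249
```

```bash
python3 - <<'E'
from cell import *
from h import *
s=state();togo(s,[552,-32.7,75],0.335);print(st(s["eef_pos"]))
E
```

```text
t 16.95 pos [552.1 -33.   76.5] rot [-3.141 -0.     0.335] F [ 0.9 -0.5 -4.3] open 0.249 q [-0.18  0.59  1.88  0.    0.67  1.06]
shift tool mm [-0.  -0.3  1.5] turn [-0. -0. -0.]
[  2.9 -85.3  76.5]
```

Call:
play_rows:
  moves:
    - [0, 0, 0.0015, 0, 0, 0, 0]
    - [0, 0, 0.0005, 0, 0, 0, 0]

```text
t: 17.15
eef_pos: [552.3, -33.0, 74.7]
tcp_rot: [-3.142, -0.001, 0.335]
ft_force: [-0.4, -0.1, -4.4]
opening: 0.253
```

Call:
play_rows:
  moves:
    - [0, 0, 0.001, 0, 0, 0, 0]
    - [0, 0, 0.0005, 0, 0, 0, 0]

```text
t: 17.35
eef_pos: [553.0, -33.1, 74.4]
tcp_rot: [3.141, -0.003, 0.335]
ft_force: [-0.2, -0.4, -0.3]
opening: 0.255
```

The plate now carries the weight: Fz rose from -4.4 to -0.3. I slide it into the mouth, still held, in small steps.

Call:
play_rows:
  moves:
    - [-0.0005, -0.005, 0, 0, -0.003, 0, 0]
    - [0, -0.007, 0, 0, 0, 0, 0]
    - [0, -0.006, 0, 0, 0, 0, 0]

```text
t: 17.65
eef_pos: [546.4, -15.6, 74.4]
tcp_rot: [3.14, -0.0, 0.334]
ft_force: [-0.1, -1.1, -2.9]
opening: 0.248
```

```bash
python3 - <<'E'
from cell import *
from h import *
s=state();togo(s,(O+2.9*XD-20*YD)+[0,0,74.6],0.335);print(st(s["eef_pos"]),s["moment"])
E
```

```text
t 17.65 pos [546.4 -15.6  74.4] rot [ 3.14  -0.     0.334] F [-0.1 -1.1 -2.9] open 0.248 q [-0.15  0.59  1.9  -0.    0.65  1.09]
shift tool mm [ -0.4 -47.   -0.3] turn [ 0.001 -0.    -0.001]
[  3.2 -67.   74.4] [-0.05   0.106 -0.037]
```

Call:
play_rows:
  moves:
    - [-0.0004, -0.008, 0, 0, 0, 0, 0]
    - [0, -0.01, 0, 0, 0, 0, 0]
    - [0, -0.006, 0, 0, 0, 0, 0]

```text
t: 17.95
eef_pos: [537.2, 9.4, 74.4]
tcp_rot: [3.14, -0.0, 0.334]
ft_force: [0.2, -0.3, -3.6]
opening: 0.249
```

```bash
python3 - <<'E'
from cell import *
from h import *
s=state();togo(s,(O+2.9*XD-20*YD)+[0,0,74.6],0.335);print(st(s["eef_pos"]),s["moment"])
W=read_camera("wrist");crop(W,0,0,512,384,1.5,"w10.png")
E
```

```text
t 17.95 pos [537.2   9.4  74.4] rot [ 3.14  -0.     0.334] F [ 0.2 -0.3 -3.6] open 0.249 q [-0.1   0.58  1.92 -0.    0.64  1.13]
shift tool mm [  0.1 -20.3  -0.2] turn [ 0.001 -0.    -0.001]
[  2.8 -40.3  74.4] [-0.107  0.128 -0.002]
```

View pics/w10.png

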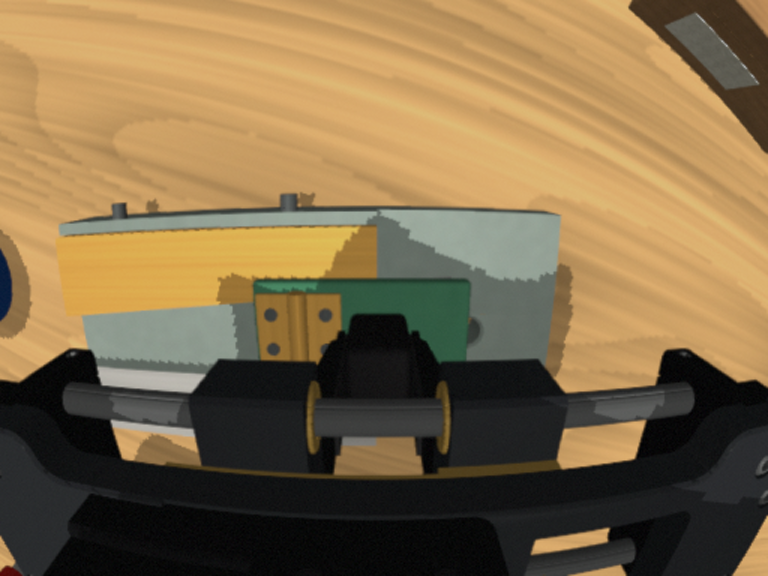

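The nose is about 35 mm inside the mouth with almost no side force. Slide a bit more, then let go.

Call:
play_rows:
  moves:
    - [0, -0.007, 0, 0, 0, 0, 0]
    - [0, -0.008, 0, 0, 0, 0, 0]
    - [0, -0.004, 0, 0, 0, 0, 0]
    - [0, 0, 0, 0, 0, 0, 0]

```text
t: 18.4
eef_pos: [530.0, 30.0, 74.4]
tcp_rot: [3.141, 0.0, 0.335]
ft_force: [-0.4, 0.2, -3.2]
opening: 0.252
```

```bash
python3 - <<'E'
from cell import *
from h import *
s=state();togo(s,(O+2.9*XD-20*YD)+[0,0,74.6],0.335);print(st(s["eef_pos"]),s["moment"])
E
```

```text
t 18.4 pos [530.   30.   74.4] rot [3.141 0.    0.335] F [-0.4  0.2 -3.2] open 0.252 q [-0.07  0.57  1.94 -0.    0.63  1.17]
shift tool mm [ 0.1  1.4 -0.2] turn [0.001 0.    0.   ]
[  2.8 -18.6  74.4] [-0.076  0.199  0.019]
```

Call:
play_rows:
  moves:
    - [0, 0, 0, 0, 0, 0, 50]
    - [0, 0, 0, 0, 0, 0, 50]
    - [0, 0, 0, 0, 0, 0, 50]
    - [0, 0, -0.005, 0, 0, 0, 50]
    - [0, 0, -0.02, 0, 0, 0, 50]
    - [0, 0, -0.02, 0, 0, 0, 50]
    - [0, 0, -0.01, 0, 0, 0, 50]

```text
t: 19.1
eef_pos: [530.3, 29.1, 131.3]
tcp_rot: [3.141, 0.001, 0.334]
ft_force: [0.2, -0.8, -0.8]
opening: 0.502
```

Call:
play_rows:
  moves:
    - [0, 0.01, -0.005, 0, 0, 0, 0]
    - [0, 0.015, 0, 0, 0, 0, 0]
    - [0, 0.01, 0, 0, 0, 0, 0]
    - [0, 0, 0, 0, 0, 0, 0]
    - [0, 0, 0, 0, 0, 0, 0]
    - [0, 0, 0, 0, 0, 0, 0]

```text
t: 19.7
eef_pos: [542.8, -8.2, 135.9]
tcp_rot: [3.141, 0.001, 0.332]
ft_force: [-0.3, 1.0, 0.1]
opening: 0.052
```

```bash
python3 - <<'E'
from cell import *
from h import *
s=state();togo(s,(O+1.5*XD-58*YD)+[0,0,68],0.335);print(st(s["eef_pos"]),s["moment"])
W=read_camera("wrist");crop(W,0,0,512,384,1.5,"w11.png")
S=read_camera("scene");crop(S,200,150,310,260,5,"s11.png")
E
```

```text
t 19.7 pos [542.8  -8.2 135.9] rot [3.141 0.001 0.332] F [-0.3  1.   0.1] open 0.052 q [-0.14  0.49  1.86 -0.    0.79  1.1 ]
shift tool mm [-0.7 -0.9 67.9] turn [ 0.001  0.001 -0.003]
[  2.3 -58.8 135.9] [-0.053  0.188 -0.038]
```

View pics/w11.png

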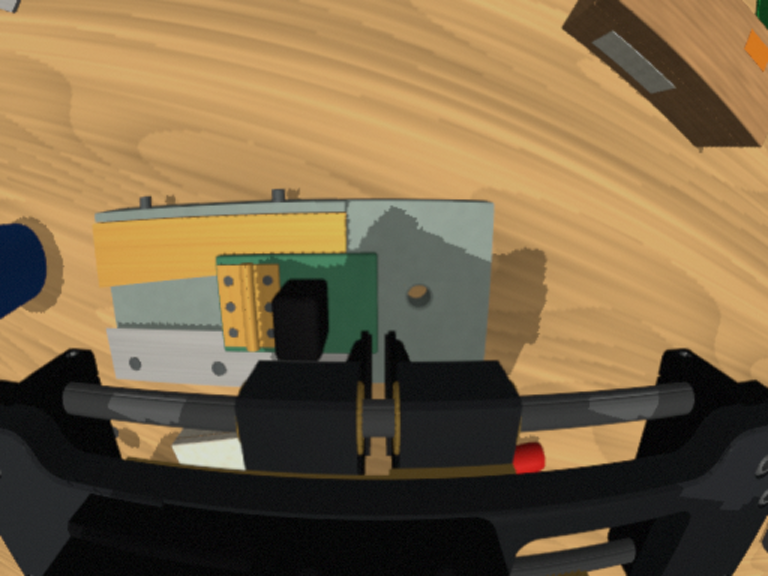

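View pics/s11.png

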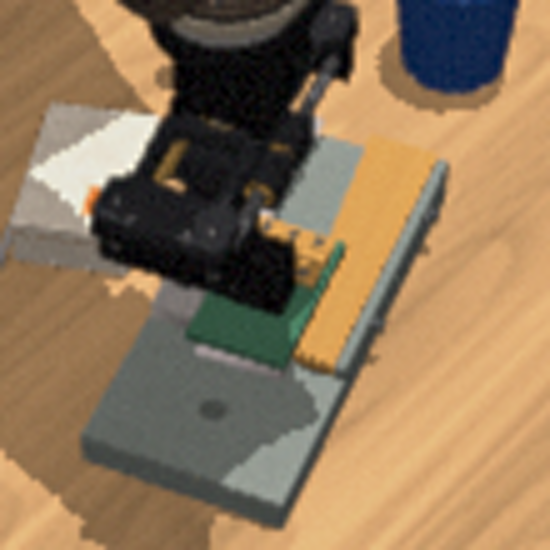

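The carrier stands free and straight in the way, with the shut fingers about 15 mm behind its block. Lower behind it.

Call:
play_rows:
  moves:
    - [0, 0, 0.015, 0, 0, 0, 0]
    - [0, 0, 0.02, 0, 0, 0, 0]
    - [0, 0, 0.015, 0, 0, 0, 0]
    - [-0.001, 0, 0.006, 0, 0, 0, 0]
    - [0, 0, 0, 0, 0, 0, 0]

```text
t: 20.3
eef_pos: [541.7, -6.8, 78.6]
tcp_rot: [3.141, 0.0, 0.335]
ft_force: [-0.0, -0.8, 0.5]
opening: 0.002
```

```bash
python3 - <<'E'
from cell import *
from h import *
s=state();togo(s,(O+1.5*XD-58*YD)+[0,0,69],0.335);print(st(s["eef_pos"]),s["moment"])
E
```

```text
t 20.3 pos [541.7  -6.8  78.6] rot [3.141 0.    0.335] F [-0.  -0.8  0.5] open 0.002 q [-0.13  0.58  1.91 -0.    0.66  1.1 ]
shift tool mm [-0.2  0.8  9.6] turn [ 0.001  0.    -0.   ]
[  1.7 -57.2  78.6] [-0.068  0.157 -0.009]
```

Call:
play_rows:
  moves:
    - [0, 0, 0.005, 0, 0, 0, 0]
    - [0, 0, 0.002, 0, 0, 0, 0]
    - [0, 0, 0, 0, 0, 0, 0]
    - [0, -0.004, 0, 0, 0, 0, 0]
    - [0, -0.004, 0, 0, 0, 0, 0]

```text
t: 20.8
eef_pos: [539.9, 1.0, 72.9]
tcp_rot: [3.139, -0.002, 0.335]
ft_force: [0.2, 0.3, -0.7]
opening: 0.005
```

```bash
python3 - <<'E'
from cell import *
from h import *
s=state();togo(s,(O+1.5*XD-20*YD)+[0,0,70],0.335);print(st(s["eef_pos"]),s["ft_force"]@YD)
E
```

```text
t 20.8 pos [539.9   1.   72.9] rot [ 3.139 -0.002  0.335] F [ 0.2  0.3 -0.7] open 0.005 q [-0.12  0.58  1.92 -0.    0.64  1.12]
shift tool mm [ -1.1 -29.2   2.9] turn [ 0.002 -0.002 -0.   ]
[  2.6 -49.2  72.9] 0.23387531370785286
```

Call:
play_rows:
  moves:
    - [-0.001, -0.005, 0, 0.002, -0.002, 0, 0]
    - [0, -0.006, 0, 0, 0, 0, 0]
    - [0, -0.006, 0, 0, 0, 0, 0]
    - [0, -0.006, 0, 0, 0, 0, 0]

```text
t: 21.2
eef_pos: [530.8, 24.3, 73.5]
tcp_rot: [3.141, -0.001, 0.335]
ft_force: [0.1, -0.4, -1.0]
opening: 0.001
```

```bash
cat > q.py <<'E'
from cell import *
from h import *
s=state();print(s["t"],st(s["eef_pos"]),s["tcp_rot"].round(3),"Fy",round(s["ft_force"]@YD,1),"Fx",round(s["ft_force"]@XD,1),"Fz",round(s["ft_force"][2],1))
E
python3 q.py
```

```text
21.2 [  1.6 -24.2  73.5] [ 3.141e+00 -1.000e-03  3.350e-01] Fy -0.4 Fx -0.0 Fz -1.0
```

Call:
play_rows:
  moves:
    - [0, -0.005, 0, 0, 0, 0, 0]
    - [0, -0.005, 0, 0, 0, 0, 0]
    - [0, -0.005, 0, 0, 0, 0, 0]
    - [0, -0.005, 0, 0, 0, 0, 0]

```text
t: 21.6
eef_pos: [523.5, 45.3, 73.5]
tcp_rot: [3.141, -0.001, 0.335]
ft_force: [-0.3, -0.4, 0.3]
opening: 0.006
```

```bash
python3 q.py; python3 - <<'E'
from cell import *
from h import *
W=read_camera("wrist");crop(W,0,0,512,384,1.5,"w12.png")
E
```

```text
21.6 [ 1.6 -2.  73.5] [ 3.141e+00 -1.000e-03  3.350e-01] Fy -0.3 Fx -0.4 Fz 0.3
```

View pics/w12.png

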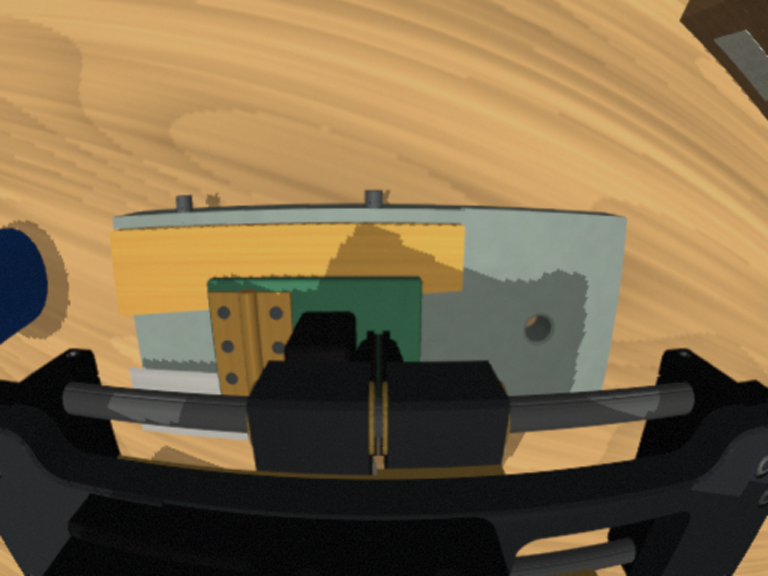

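The fingers push squarely on the block's back and the carrier is going in straight. Go on with smaller steps.

Call:
play_rows:
  moves:
    - [0, -0.004, 0, 0, 0, 0, 0]
    - [0, -0.004, 0, 0, 0, 0, 0]
    - [0, -0.003, 0, 0, 0, 0, 0]
    - [0, -0.003, 0, 0, 0, 0, 0]

```text
t: 22.05
eef_pos: [518.4, 59.9, 73.5]
tcp_rot: [3.141, -0.001, 0.336]
ft_force: [0.2, -0.7, 0.7]
opening: 0.008
```

```bash
python3 q.py
```

```text
22.05 [ 1.6 13.6 73.5] [ 3.141e+00 -1.000e-03  3.360e-01] Fy -0.8 Fx -0.1 Fz 0.7
```

Call:
play_rows:
  moves:
    - [0, -0.002, 0, 0, 0, 0, 0]
    - [0, -0.002, 0, 0, 0, 0, 0]
    - [0, -0.002, 0, 0, 0, 0, 0]

```text
t: 22.35
eef_pos: [516.2, 66.1, 73.5]
tcp_rot: [3.141, -0.001, 0.336]
ft_force: [-0.1, -0.7, -0.0]
opening: 0.005
```

Call:
play_rows:
  moves:
    - [0, -0.002, 0, 0, 0, 0, 0]
    - [0, -0.002, 0, 0, 0, 0, 0]
    - [0, -0.002, 0, 0, 0, 0, 0]

```text
t: 22.65
eef_pos: [513.9, 72.1, 73.4]
tcp_rot: [3.141, -0.001, 0.335]
ft_force: [-0.6, -0.6, 0.0]
opening: 0.009
```

```bash
python3 q.py
```

```text
22.65 [ 1.5 26.5 73.4] [ 3.141e+00 -1.000e-03  3.350e-01] Fy -0.4 Fx -0.8 Fz 0.0
```

Call:
play_rows:
  moves:
    - [0, -0.002, 0, 0, 0, 0, 0]
    - [0, -0.002, 0, 0, 0, 0, 0]
    - [0, -0.002, 0, 0, 0, 0, 0]

```text
t: 22.95
eef_pos: [511.6, 78.2, 73.4]
tcp_rot: [3.141, -0.0, 0.335]
ft_force: [0.5, -1.5, -0.3]
opening: 0.003
```

Call:
play_rows:
  moves:
    - [0, -0.002, 0, 0, 0, 0, 0]
    - [0, -0.002, 0, 0, 0, 0, 0]
    - [0, -0.002, 0, 0, 0, 0, 0]

```text
t: 23.25
eef_pos: [509.8, 83.7, 73.4]
tcp_rot: [3.14, -0.0, 0.336]
ft_force: [3.3, -17.9, -2.4]
opening: 0.004
```

```bash
python3 q.py
```

```text
23.25 [ 1.3 38.8 73.4] [ 3.14  -0.     0.336] Fy -18.0 Fx -2.7 Fz -2.4
```

Force has risen to 18 N, so the faces have met. From here I push one small row at a time.

Call:
play_rows:
  moves:
    - [0, -0.001, 0, 0, 0, 0, 0]

```text
t: 23.35
eef_pos: [509.8, 83.7, 73.4]
tcp_rot: [3.138, -0.0, 0.337]
ft_force: [2.0, -16.5, -0.8]
opening: 0.005
```

```bash
python3 q.py
```

```text
23.35 [ 1.3 38.9 73.4] [ 3.138 -0.     0.337] Fy -16.2 Fx -3.5 Fz -0.8
```

Call:
play_rows:
  moves:
    - [0, -0.0013, 0, 0, 0, 0, 0]

```text
t: 23.45
eef_pos: [509.8, 83.8, 73.4]
tcp_rot: [3.137, -0.001, 0.337]
ft_force: [2.1, -17.4, -1.0]
opening: 0.003
```

```bash
python3 q.py
```

```text
23.45 [ 1.4 38.9 73.4] [ 3.137e+00 -1.000e-03  3.370e-01] Fy -17.2 Fx -3.7 Fz -1.0
```

Call:
play_rows:
  moves:
    - [0, -0.0014, 0, 0, 0, 0, 0]

```text
t: 23.55
eef_pos: [509.8, 83.7, 73.4]
tcp_rot: [3.135, -0.001, 0.338]
ft_force: [1.1, -17.4, -0.8]
opening: 0.008
```

```bash
python3 q.py
```

```text
23.55 [ 1.4 38.8 73.4] [ 3.135e+00 -1.000e-03  3.380e-01] Fy -16.8 Fx -4.7 Fz -0.8
```

Call:
play_rows:
  moves:
    - [-0.0003, -0.0018, 0, 0.003, 0, 0.002, 0]

```text
t: 23.65
eef_pos: [509.7, 83.9, 73.5]
tcp_rot: [3.136, -0.002, 0.336]
ft_force: [4.6, -19.0, -3.2]
opening: 0.006
```

```bash
python3 q.py
```

```text
23.65 [ 1.3 39.  73.5] [ 3.136e+00 -2.000e-03  3.360e-01] Fy -19.4 Fx -1.9 Fz -3.2
```

It's holding at 19.4 N with no more travel. I back off and look.

Call:
play_rows:
  moves:
    - [0, 0.003, 0, 0, 0, 0, 0]
    - [0, 0.01, 0, 0.004, -0.002, 0, 0]
    - [0, 0.01, -0.005, 0, 0, 0, 0]
    - [0, 0.01, -0.03, 0, 0, 0, 0]
    - [0, 0.01, -0.04, 0, 0, 0, 0]
    - [0, 0.01, -0.04, 0, 0, 0, 0]

```text
t: 24.25
eef_pos: [526.5, 30.9, 188.4]
tcp_rot: [-3.139, 0.009, 0.337]
ft_force: [0.2, 0.3, 0.0]
opening: 0.007
```

```bash
python3 q.py; python3 - <<'E'
from cell import *
from h import *
W=read_camera("wrist");crop(W,0,0,512,384,1.5,"w13.png")
import pickle;pickle.dump(W,open("w13.pkl","wb"))
S=read_camera("scene");crop(S,200,110,330,260,4,"s13.png")
E
```

```text
24.25 [ -0.2 -16.5 188.4] [-3.139  0.009  0.337] Fy 0.2 Fx 0.3 Fz 0.0
```

View pics/w13.png

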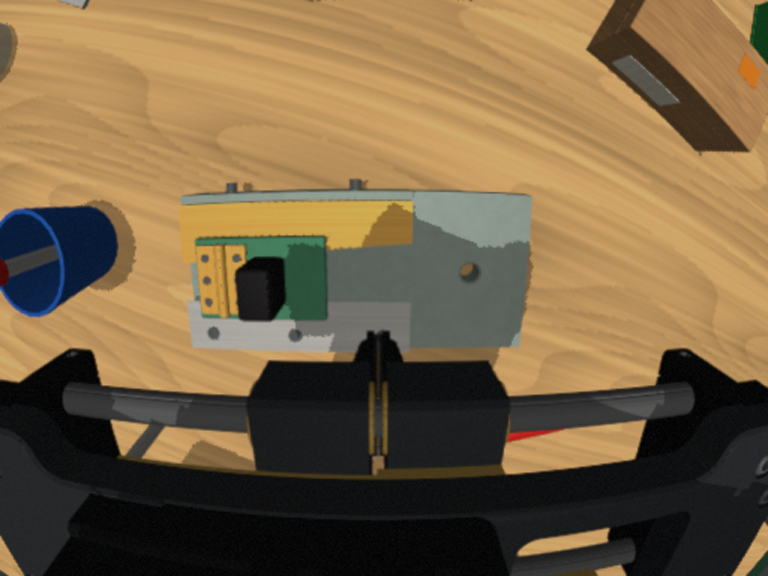

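View pics/s13.png

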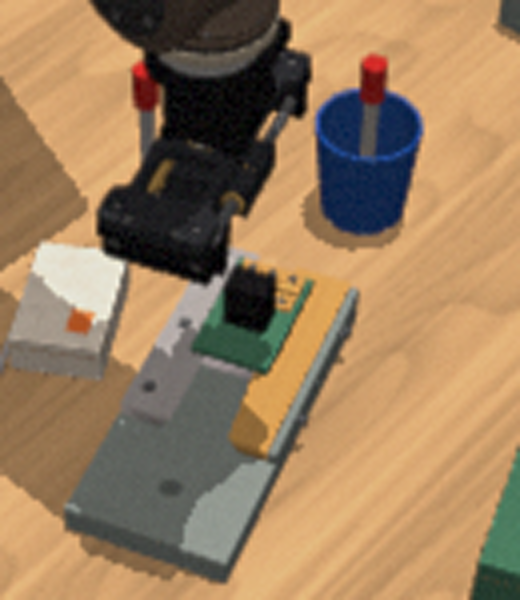

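```bash
python3 - <<'E'
from h import *
import pickle
W=pickle.load(open("w13.pkl","rb"));f=lambda x,y:((x+.5)/1.5-.5,(y+.5)/1.5-.5)
q=np.array([st(wonz(W,*f(*p),48)) for p in [(196,239),(327,237),(325,320),(197,318)]]);print(q)
d=q[0]+q[3]-q[1]-q[2];print("ang off y deg",np.degrees(np.arctan2(-d[0],d[1])),"origin",q.mean(0)-[0,7.5,0])
print("rail inner",st(wonz(W,*f(190,302),38)),st(wonz(W,*f(410,303),38)),"hole",st(wonz(W,*f(470,271),24)))
E
```

```text
[[ 30.4 112.3  48. ]
 [ 29.9  17.6  48. ]
 [-29.   20.7  48. ]
 [-28.7 117.9  48. ]]
ang off y deg -0.23885543553136826 origin [ 0.65  59.625 48.   ]
rail inner [-19.4 126.9  38. ] [-19.4 -39.6  38. ] hole [  1.2 -85.   24. ]
```

The carrier sits square at stand (0.6, about 61), within 0.3° of the way, and the pin is head up in the pot. For safety I'll push once more to confirm it stayed put and is tight.

```bash
python3 - <<'E'
from cell import *
from h import *
togo(state(),(O+1*XD+20*YD)+[0,0,74],0.335)
E
```

```text
t 24.35 pos [529.   30.4 191.9] rot [3.14  0.001 0.336] F [0.4 0.1 0.4] open 0.003 q [-0.07  0.4   1.83 -0.    0.91  1.17]
shift tool mm [ -0.9 -38.  117.9] turn [0.001 0.001 0.001]
```

Call:
play_rows:
  moves:
    - [0, -0.01, 0.01, 0, 0, 0, 0]
    - [0, -0.015, 0.03, 0, 0, 0, 0]
    - [0, -0.01, 0.03, 0, 0, 0, 0]
    - [0, 0, 0.02, 0, 0, 0, 0]
    - [-0.001, 0, 0.01, 0, 0, 0, 0]
    - [0, 0, 0, 0, 0, 0, 0]

```text
t: 24.95
eef_pos: [512.6, 65.7, 84.0]
tcp_rot: [-3.141, 0.004, 0.335]
ft_force: [0.2, -0.2, 1.2]
opening: 0.006
```

```bash
python3 q.py
```

```text
24.95 [-1.9 20.9 84. ] [-3.141  0.004  0.335] Fy -0.2 Fx 0.2 Fz 1.2
```

Call:
play_rows:
  moves:
    - [0.002, 0, 0.006, 0, 0.004, 0, 0]
    - [0, 0, 0.002, 0, 0, 0, 0]
    - [0, -0.006, 0, 0, 0, 0, 0]
    - [0, -0.005, 0, 0, 0, 0, 0]
    - [0, -0.002, 0, 0, 0, 0, 0]

```text
t: 25.45
eef_pos: [510.8, 79.5, 76.8]
tcp_rot: [-3.142, -0.002, 0.334]
ft_force: [-0.2, 0.8, 0.3]
opening: 0.006
```

```bash
python3 q.py
```

```text
25.45 [ 0.9 34.5 76.8] [-3.142e+00 -2.000e-03  3.340e-01] Fy 0.9 Fx 0.0 Fz 0.3
```

Call:
play_rows:
  moves:
    - [0, -0.002, 0, 0, 0, 0, 0]
    - [0, -0.0015, 0, 0, 0, 0, 0]

```text
t: 25.65
eef_pos: [509.8, 83.4, 77.5]
tcp_rot: [3.141, -0.004, 0.334]
ft_force: [0.1, 0.3, -0.1]
opening: 0.004
```

```bash
python3 q.py
```

```text
25.65 [ 1.2 38.6 77.5] [ 3.141 -0.004  0.334] Fy 0.3 Fx 0.2 Fz -0.1
```

Call:
play_rows:
  moves:
    - [0, -0.0015, 0, 0, 0, 0, 0]

```text
t: 25.75
eef_pos: [509.6, 84.4, 77.6]
tcp_rot: [3.14, -0.004, 0.335]
ft_force: [3.6, -18.9, -4.3]
opening: 0.004
```

```bash
python3 q.py
```

```text
25.75 [ 1.3 39.5 77.6] [ 3.14  -0.004  0.335] Fy -19.0 Fx -2.8 Fz -4.3
```

Call:
play_rows:
  moves:
    - [0, -0.0016, 0, 0, 0, 0, 0]

```text
t: 25.85
eef_pos: [509.6, 84.5, 77.6]
tcp_rot: [3.138, -0.004, 0.336]
ft_force: [3.4, -21.2, -4.9]
opening: 0.004
```

```bash
python3 q.py
```

```text
25.85 [ 1.4 39.7 77.6] [ 3.138 -0.004  0.336] Fy -21.1 Fx -3.8 Fz -4.9
```

Call:
play_rows:
  moves:
    - [0, 0.003, 0, 0, 0, 0, 0]
    - [0, 0.008, 0, 0, 0, 0, 0]
    - [0, 0.01, -0.005, 0, 0, 0, 0]
    - [0, 0.01, -0.03, 0, 0, 0, 0]
    - [0, 0.01, -0.04, 0, 0, 0, 0]
    - [0, 0.01, -0.04, 0, 0, 0, 0]
    - [0, 0, -0.03, 0, 0, 0, 0]
    - [0, 0, 0, 0, 0, 0, 0]

```text
t: 26.65
eef_pos: [527.1, 31.1, 229.8]
tcp_rot: [3.138, -0.003, 0.335]
ft_force: [-0.5, -0.0, 0.3]
opening: 0.004
```

```bash
python3 q.py; python3 - <<'E'
from cell import *
from h import *
W=read_camera("wrist");crop(W,0,0,512,384,1.5,"w14.png")
S=read_camera("scene");crop(S,0,0,512,384,1.5,"s14.png")
E
```

```text
26.65 [  0.3 -16.5 229.8] [ 3.138e+00 -3.000e-03  3.350e-01] Fy 0.1 Fx -0.5 Fz 0.3
```

View pics/w14.png

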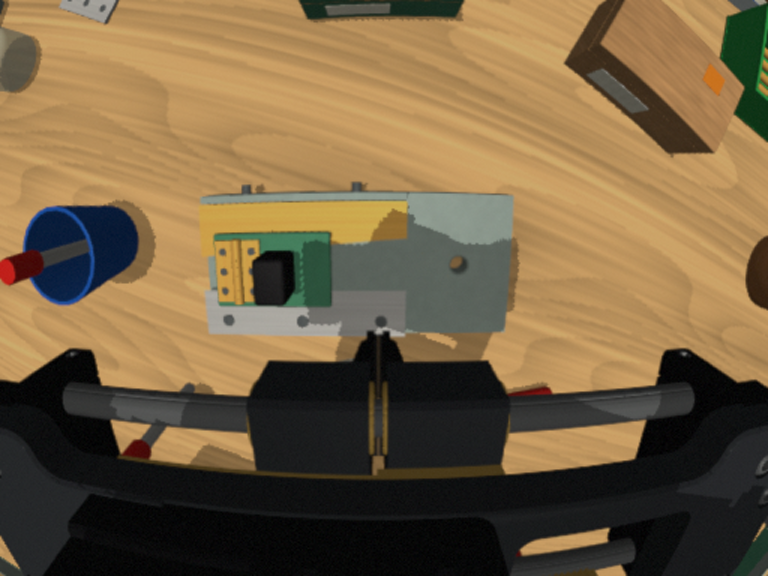

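View pics/s14.png

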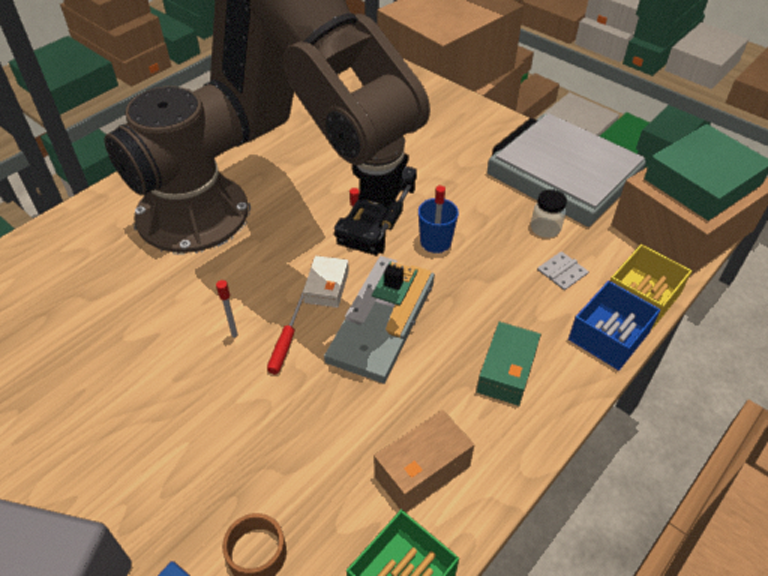

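The final pictures show the carrier wedged in the way at (395,280), the pin head up in the pot at (440,195), and the look-alikes and other goods where they were. The arm is clear of everything.

```bash
python3 -c "
from cell import *
print(job_done())"
```

```text
the job is handed in; nothing more can be done
None
```

I pulled the locking pin from the stand's socket and left it standing head up in the blue pot. I then wedged the green carrier in the tapered way and handed the job in at about 27 s of the 67 s allowed.

- **Pin:** I took the one farthest from the robot's base. It settled on the pot floor at about 18 N and was still standing in the last pictures.
- **Carrier:** I set it on the apron hinge first and slid it into the mouth still gripped, with almost no side force. Then I let go and pushed it home with shut fingers. It stopped moving under 17–19 N. A second push read up to 21 N; those readings are from the end of each 0.1 s row, well under the 40 N limit. I did not try pulling it back.
- **Where it sits:** The picture after the first push puts its origin at about y = 60–63 mm in the stand's frame, square to within about 0.3°.
- **Small disagreement:** the tool stood 0.5–0.7 mm further in on the second push than on the first. That push was made about 4 mm higher on the block, so it may be tilt, or the carrier may have seated slightly deeper.
- **Rest of the bench:** By eye in the last pictures, the other goods and the look-alike pins were where they started, and the arm was clear of everything. The pot's position differed by about 6 mm between the two cameras, but the opening left ample room.

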